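# Restock the cistern-block tube in the bathroom caddy

### The job

Restock the cleaning caddy on the shelf: lift its top tray and swing it right over to the open position, then put all the loose white cistern blocks (two or three) into the clear tube underneath, one on another: drive the first right to the bottom with the plunger before the next goes in, and press them all down firmly with the plunger until the stack has no gaps; once a block is inside the tube do not push it with the fingers. To finish, stand the plunger upright in the steel dish again and swing the tray back down over the caddy without slamming it, leaving everything else on the shelf where it is.

Things in the scene. Friction and masses are not known exactly. Their poses are not given: they have to be found in the camera images.
- caddy: White plastic box, 200 (x) x 150 (y) x 154 mm high, fixed, walls 4 mm, covered by the tray while that is shut. Origin: centre of its underside, z up; position and yaw vary. A clear upright tube stands in it at x 45, y -20 mm; its other contents are lower than its rim. Two steel arms 110 mm long on each x end carry the tray.
- tray_arms (a joint): Angle a of the tray's arms: 0 shut (start), 2.27 rad fully open (stop). The tray stays level: each point of it is shifted in the caddy's frame by y = 110*(cos 25deg - cos(25deg + a)), z = 110*(sin(25deg + a) - sin 25deg) mm; at the stop 199 mm to +y, at the same height. The tray falls shut below 1.13 rad and falls open above it, so it stays at both ends; hold it in between.
- tray_handle (a point): Middle of the tray's handle, a level steel bar 12 mm thick along the caddy's x, held by two posts 90 mm apart. Moves with the tray; axes as the caddy's. Tray 200 x 146 mm, 34 mm deep, 0.32 kg, easy to turn; when shut its underside is 164 mm, its wall tops 198 mm and the bar's axis 218 mm above the shelf. Fingers may reach 35 mm below the bar.
- tube_mouth (a point): Centre of the clear tube's open top, 161 mm above the shelf, 7 mm above the caddy's walls. Tube 47 mm inside, 53 mm outside. Three rows of upright springy silicone ribs inside, from 10 mm below the mouth down, leave 41 mm between them and give way: they grip a block wherever it is left, and it takes about 3 to 8 N to slide it. A block put 20 mm into the mouth stays there when released.
- tube_floor (a point): Centre of the tube's inner floor, 153 mm below the mouth. z up the tube. Blocks at home have their underside 0, 50 and 100 mm above this; three blocks end 3 mm below the mouth.
- block0: Hard white cistern cleaning block, a cylinder 44 mm across and 50 mm high, edges rounded 4 mm, about 90 g, standing on the shelf. Origin: centre of its underside, z up. May be absent.
- block1: Another such block, the same. May be absent.
- block2: Another such block, the same. May be absent.
- plunger: Wooden rod with a steel foot, 165 mm tall, 0.22 kg, standing upright in the steel dish. Foot 37 mm across, 22 mm high; shaft 20 mm across up to 80 mm; grip 28 mm across from 80 mm to the top. Origin: centre of the foot's underside, z up. Held 140 mm above its foot it reaches a block at the bottom of the tube; it passes between the ribs. Pressing with about 10 N is firm.
- dish: Round shallow stainless steel dish, fixed, 124 mm across the rim, 14 mm high, flat inside 90 mm across, inner floor 3 mm above the shelf. Origin: centre of its underside.
- jar: Bystander: glass jar with clamp lid, 68 mm across, 113 mm high. Origin: centre of its underside.
- shoe_horn: Bystander: white plastic shoe horn lying along its x, 170 x 40 x 9 mm. Origin: underside, near its middle.
- funnel: Bystander: silicone funnel standing on its 92 mm wide mouth, 98 mm high. Origin: centre of the underside.
- soap_pump: Bystander: soap pump bottle, 62 mm across, 183 mm high. Origin: centre of its underside.
- tooth_mug: Bystander: ceramic mug, 74 mm across, 95 mm high. Origin: centre of its underside.
- nail_brush: Bystander: nail brush, 95 x 38 x 30 mm, lying along its x. Origin: centre of its underside.
There are look-alikes about, which are no part of the job. What is shaped like the block0 but brown, orange or purple is not meant.

How it is judged (in metres and radians):
On the way, in this order (a step that is already met when the one before it is completed fails the run):
1. the tray is lifted and swung over to its open position (value of joint tray_arms above 2 rad), for 0.2 s.
2. a first block is driven to the bottom of the tube and pressed there with the plunger (over 5 N) (((horizontal distance between block0 and tube_floor below 0.006 m and z of block0 in the frame of tube_floor between -0.003 and 0.003 m and contact force between plunger and block0 above 5 N) or (horizontal distance between block1 and tube_floor below 0.006 m and z of block1 in the frame of tube_floor between -0.003 and 0.003 m and contact force between plunger and block1 above 5 N) or (horizontal distance between block2 and tube_floor below 0.006 m and z of block2 in the frame of tube_floor between -0.003 and 0.003 m and contact force between plunger and block2 above 5 N))), for 0.1 s.
3. all the blocks are down the tube with no gaps, and the top one is pressed firmly with the plunger (over 5 N) (horizontal distance between each of block0, block1, block2 and tube_floor below 0.006 m and (z of block0 in the frame of tube_floor between -0.003 and 0.003 m or z of block0 in the frame of tube_floor between 0.047 and 0.053 m or z of block0 in the frame of tube_floor between 0.097 and 0.103 m) and (z of block1 in the frame of tube_floor between -0.003 and 0.003 m or z of block1 in the frame of tube_floor between 0.047 and 0.053 m or z of block1 in the frame of tube_floor between 0.097 and 0.103 m) and (z of block2 in the frame of tube_floor between -0.003 and 0.003 m or z of block2 in the frame of tube_floor between 0.047 and 0.053 m or z of block2 in the frame of tube_floor between 0.097 and 0.103 m) and (contact force between plunger and block0 above 5 N or contact force between plunger and block1 above 5 N or contact force between plunger and block2 above 5 N)), for 0.1 s.
At the end, for the whole second after the job is handed in: Every block present is in the tube, its underside within 3 mm of 0, 50 or 100 mm above the tube's floor; the tray is shut (within 0.06 rad); the plunger stands upright (within 0.1 rad) and still on the floor of the steel dish, within 45 mm of its centre; nothing else was disturbed (horizontal distance between each of block0, block1, block2 and tube_floor below 0.006 m and (z of block0 in the frame of tube_floor between -0.003 and 0.003 m or z of block0 in the frame of tube_floor between 0.047 and 0.053 m or z of block0 in the frame of tube_floor between 0.097 and 0.103 m) and (z of block1 in the frame of tube_floor between -0.003 and 0.003 m or z of block1 in the frame of tube_floor between 0.047 and 0.053 m or z of block1 in the frame of tube_floor between 0.097 and 0.103 m) and (z of block2 in the frame of tube_floor between -0.003 and 0.003 m or z of block2 in the frame of tube_floor between 0.047 and 0.053 m or z of block2 in the frame of tube_floor between 0.097 and 0.103 m) and value of joint tray_arms below 0.06 rad and horizontal distance between plunger and dish below 0.045 m and angle between plunger's own z axis and vertical below 0.1 rad and height (world z) of plunger below 0.008 m and linear speed of plunger below 0.02 m/s); the robot touches nothing.
It fails at once if a bystander is shifted by more than 40 mm or tipped (distance of any of jar, shoe_horn, funnel, soap_pump, tooth_mug, nail_brush from where it was at the start of the episode above 0.04 m or angle between any of jar, shoe_horn, funnel, soap_pump, tooth_mug, nail_brush's own z axis and vertical above 0.5 rad).
It fails at once if the tray is slammed (arms faster than 3 rad/s) (velocity of joint tray_arms above 3 rad/s or velocity of joint tray_arms below -3 rad/s).
It fails at once if a block is pushed down inside the tube with the fingers ((horizontal distance between block0 and tube_floor below 0.012 m and z of block0 in the frame of tube_floor below 0.097 m and contact force between the fingers and block0 above 1 N) or (horizontal distance between block1 and tube_floor below 0.012 m and z of block1 in the frame of tube_floor below 0.097 m and contact force between the fingers and block1 above 1 N) or (horizontal distance between block2 and tube_floor below 0.012 m and z of block2 in the frame of tube_floor below 0.097 m and contact force between the fingers and block2 above 1 N)).
Of block0, block1, block2 only 2 to 3 are there at a start; the rules pass over those that are not, and their reading is None.
At some moment in a run one of block0, block1, block2 may be knocked a few centimetres aside while the robot is not near it.
It also fails if it takes over 210 s, if anything falls off the work surface, if the arm or the gripper's body presses on something with over 40 N, if the wrist force passes 120 N, or if a joint passes its speed limit or range.

### The arm

A 6-joint arm with a two-finger parallel gripper is mounted at the origin on the work surface. World frame = base frame: x ahead of the robot, y to its left, z up, the work surface at z = 0. Lengths are in mm, angles in rad, forces in N, time in s.
With the tool pointing down it reaches from about 325 to 925 mm from the base axis. Payload 3.1 kg.
Tool frame: the origin (TCP) lies midway between the tips of the shut fingers; the grasp point (between the pads) lies 19 mm behind it; z points along the fingers, y is the line along which they close (so a half turn about z gives the same grasp; the last joint's range is limited). The gripper opens to 85 mm and grips with 20 to 120 N. Pads are 22 mm wide; open, the fingers measure 114 mm over their backs; the gripper's body (76 mm by 85 mm) begins 54 mm behind the grasp point. The pads swing forward as they close: fully open they stand 13 mm farther back than shut.
Start: joints at [1.229, 0.217, 1.613, -0, 1.311, -0.112], TCP at [142.344, 608.586, 231.3] pointing down, gripper open.
Joint ranges: [-2.75, 2.75], [-0.78, 2.1], [0.31, 2.55], [-1.13, 4.27], [0.13, 2.63], [-2.58, 2.58]. Speed limits (rad/s): [2.79, 2.79, 3.14, 3.14, 3.14, 3.14].

### API

Orientations are given as a rotation vector (axis times angle).
In Python, from workcell import readout, read_camera, job_done, finder gives the robot as it stands.
- The arm moves only by the tool arm_command, never from a script. Its argument "deltas" is a list of rows, each an object with "translation": the shift along the tool's x, y, z each as a share of 0.4 m, from -1 to 1, a list of three; "delta_rot": the turn, a rotation vector about the tool's x, y, z each as a share of 360 degrees, from -1 to 1, a list of three. A call has exactly 8 rows; each row shifts and turns the commanded pose from where the row before left it, along the tool's axes as they then stand; what a row does not reach is not made up. A row lasts 1/8 s, in which the tool goes at most 62.5 mm and 10.7 degrees, less where a joint would pass 70% of its speed; a pose out of reach is approached as far as the arm can. A call with a number of a shift or a turn outside -1 to 1 is refused whole. A call with a gripper value outside its range is refused whole. "jaw" is the closure, from -1 (fully open) to 1 (shut), set as the call begins (left out, the last holds). The fingers move at their own pace and stop on an object; "force" is the grip in N (left out, the last holds). Time passes only in rows, so rows that do not move let the fingers close, or fill a call up. It gives the time, the measured TCP pose, the force, the opening and the grip force at its end, in the units of the state.
- readout.state(): the state, without advancing time (a new reading comes with each control period).
- read_camera(name): name is "scene" or "top" or "wrist"; returns a dict with "color" (400x640x3 uint8, red, green, blue), "camera_matrix" (3x3 intrinsics, pixels), "R" (3x3) and "t" (3): a world point X has camera coordinates R X + t. Camera axes: x right, y down, z forward; pixel columns grow to the right and rows downward; lengths in mm; the calibration is good to about 2 mm. A picture is of the moment at which its call begins. There is no depth.
- job_done(): hands the job in; it is judged then, once.
Trained networks look in the newest picture that a camera, given by its name, has taken for a name from the list of things; names that differ only in an ending like _2 or _b are one class to them, and where a whole thing is asked for, a point or a joint stands for the part that bears it (a point fixed in the world has none). Each returns a list of dicts, best first, with "confidence" (0 to 1); they miss things now and then, are a little off and sometimes report something else, mostly with a low value. They report only what shows in the picture. A call takes as long as a camera call. They do not tell look-alikes from the thing itself.
- finder.masks_of(camera, query): "region" (400x640 bool, what is visible of it) and "position" ([column, row] in pixels, amid what is visible of it).
The state is a dict: "time_s": time; "joint_positions": joint angles; "dq": joint speeds; "tau": joint torques, N m; "ee_pos": TCP position; "tool_rot": TCP orientation; "ft_force": force on the tool from outside, world axes, zero at the start; "wrist_torque": the same for the moment, N m; "width": finger opening in mm; "grasp_force": force on a finger pad.
Only numpy, scipy, OpenCV 4.12 (cv2) and the standard library are available. Lean on these libraries where they do the work, as an engineer would, in place of code of your own. Each camera call takes 0.05 s, during which the arm holds its last target. There are 200 camera calls.

## Working session

There is one attempt and no reset: what is moved stays moved. The work goes in short steps, Python scripts to look and compute and a tool call to move; the robot and the scene stay as the last step left them, time stands still between calls to the robot, and variables do not carry over. Pictures are saved under pics/ and viewed, at most 14 in all, crops included, and the job is handed in when it is done.

Besides the shell and the picture viewer there is one more tool, called as a command line: name --argument value ..., lists and objects as JSON in quotes. arm_command: Moves the arm, as the interface text tells. Shift numbers are shares of 0.4 m and turn numbers shares of 360 degrees, none past 1 either way. Its arguments: {"type":"object","properties":{"deltas":{"type":"array"},"jaw":{"type":"number"},"force":{"type":"number"}},"required":["deltas"]}

```bash
ls; mkdir -p pics
python3 - <<'E'
from workcell import readout, read_camera
import cv2
print(readout.state())
for n in ["scene","top"]:
    c=read_camera(n); print(n,c["camera_matrix"],c["R"],c["t"])
    cv2.imwrite(f"pics/{n}0.png",c["color"][:,:,::-1])
E
```

```text
pics
{'time_s': 0.0, 'joint_positions': array([ 1.22879791e+00,  2.17771796e-01,  1.61497477e+00, -4.41651401e-05,
        1.31132057e+00, -1.12221677e-01]), 'dq': array([-2.36469997e-03,  8.05216729e-06, -3.01296115e-04,  2.25031042e-03,
       -1.86232815e-03,  2.16470351e-03]), 'tau': array([-1.23041362e-03, -3.96844196e+01, -3.03854048e+01, -1.65153233e-04,
        9.82801634e-03, -8.63932499e-07]), 'ee_pos': array([142.0689685 , 607.77042662, 229.93613625]), 'tool_rot': array([-0.36006184, -3.12036956,  0.00380156]), 'ft_force': array([0.11378408, 0.36983033, 0.11009105]), 'wrist_torque': array([ 0.00282753, -0.00487312, -0.00633023]), 'grasp_force': 0.0, 'width': 85.23425756921759}
scene [[426.85990009   0.         320.21176879]
 [  0.         426.85990009 205.38413677]
 [  0.           0.           1.        ]] [[ 8.00893667e-01  5.98806276e-01 -6.14972571e-04]
 [ 4.03189373e-01 -5.40017977e-01 -7.38795583e-01]
 [-4.42727529e-01  5.91448753e-01 -6.73929305e-01]] [-430.09948845 -116.26501927 1376.25508072]
top [[450.26644848   0.         322.89543514]
 [  0.         450.26644848 197.95494425]
 [  0.           0.           1.        ]] [[-0.01757989 -0.99970272 -0.01689426]
 [-0.9975812   0.01867408 -0.06695549]
 [ 0.06725107  0.01567633 -0.99761292]] [9.70910691e-01 5.28485672e+02 1.18011157e+03]
```

View pics/scene0.png

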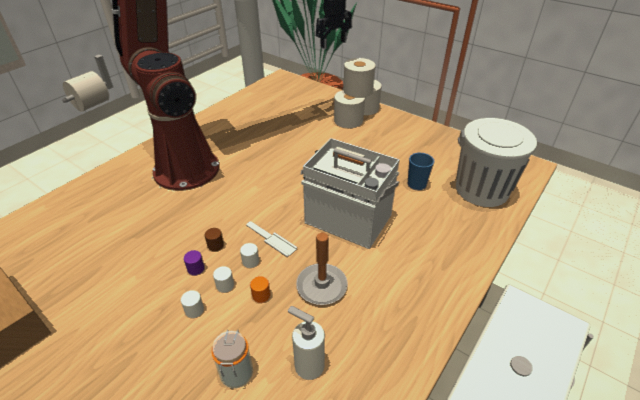

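View pics/top0.png

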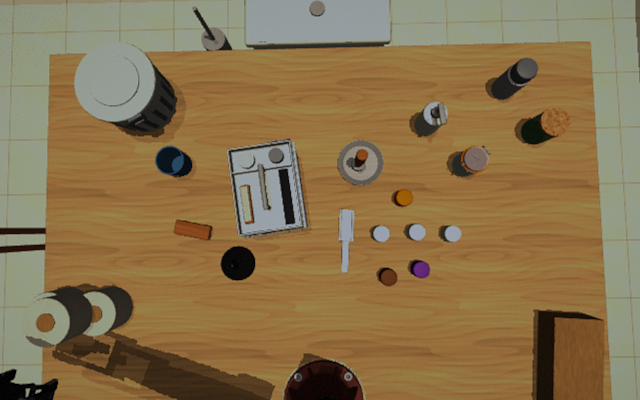

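The top view shows three white blocks at (381,233), (417,231) and (452,233), the caddy at (267,187), and the dish with the plunger at (360,162). The look-alikes are orange, brown and purple. Next I'll localise these.

```bash
cat > h.py <<'E'
import numpy as np, cv2
from workcell import readout, read_camera, finder, job_done
from scipy.spatial.transform import Rotation as Ro
def onz(c,uv,z):
    d=c["R"].T@np.linalg.inv(c["camera_matrix"])@np.array([uv[0],uv[1],1.]); o=-c["R"].T@c["t"]
    return o+d*(z-o[2])/d[2]
def proj(c,X):
    p=c["camera_matrix"]@(c["R"]@np.asarray(X,float)+c["t"]); return p[:2]/p[2]
def pose():
    s=readout.state(); return s["ee_pos"],Ro.from_rotvec(s["tool_rot"]).as_matrix(),s
def go(target,yaw_axis=None):
    "shift in tool shares to the target"
    p,R,s=pose(); d=R.T@(np.array(target)-p)
    print("TCP",p.round(1),"shift mm",d.round(1),"share",(d/400).round(4))
    print("toolx",R[:,0].round(3),"tooly",R[:,1].round(3),"z",R[:,2].round(3))
E
python3 - <<'E'
from h import *
c=read_camera("top"); s=read_camera("scene")
H={"block0":50,"plunger":168,"dish":14,"jar":113,"shoe_horn":9,"funnel":98,"soap_pump":183,"tooth_mug":95,"nail_brush":30,"tray_handle":218,"caddy":198}
for q,h in H.items():
    for r in finder.masks_of("top",q)[:6]:
        if r["confidence"]<.3: continue
        m=r["region"]; 
        print(q,round(r["confidence"],2),np.round(r["position"]),m.sum(),onz(c,r["position"],h).round(0)[:2],cv2.minAreaRect(np.argwhere(m)[:,::-1].astype(np.float32)))
im=s["color"][125:260,280:420,::-1]
a=cv2.resize(im,None,fx=4,fy=4,interpolation=cv2.INTER_CUBIC)
cv2.imwrite("pics/cs.png",a)
im=c["color"][125:255,210:400,::-1]
cv2.imwrite("pics/ct.png",cv2.resize(im,None,fx=4,fy=4,interpolation=cv2.INTER_CUBIC))
E
```

```text
block0 0.71 [420. 268.] 262 [ 342. -255.] ((419.0, 268.5), (17.0, 18.0), 90.0)
block0 0.68 [381. 232.] 240 [ 436. -158.] ((380.1000671386719, 233.20001220703125), (16.54690170288086, 16.994115829467773), 63.43495178222656)
block0 0.59 [386. 274.] 250 [ 328. -166.] ((387.25006103515625, 276.2500305175781), (17.677669525146484, 15.55634880065918), 45.0)
block0 0.57 [414. 230.] 242 [ 439. -240.] ((415.5, 231.5), (15.0, 17.0), 90.0)
block0 0.56 [400. 195.] 244 [ 530. -209.] ((401.5, 197.5), (15.0, 19.0), 90.0)
block0 0.51 [451. 231.] 280 [ 435. -336.] ((450.0, 233.0), (16.0, 20.0), 90.0)
plunger 0.53 [360. 160.] 275 [ 606. -100.] ((358.8000183105469, 158.6000213623047), (13.914021492004395, 24.03331184387207), 18.434947967529297)
dish 0.92 [365. 163.] 1392 [ 621. -122.] ((360.0, 161.5), (45.0, 44.0), 90.0)
jar 0.85 [470. 162.] 882 [ 603. -372.] ((469.90008544921875, 160.3000030517578), (27.280029296875, 38.9075813293457), 63.43495178222656)
jar 0.34 [265. 188.] 6298 [548. 132.] ((265.89013671875, 187.78611755371094), (93.21105194091797, 71.16276550292969), 81.25383758544922)
shoe_horn 0.
[... 222 characters left out ...]
] 796 [ 701. -259.] ((431.2740783691406, 117.88201141357422), (26.12040901184082, 37.820838928222656), 34.69515609741211)
tooth_mug 0.74 [172. 161.] 836 [625. 369.] ((172.42308044433594, 161.61537170410156), (36.88756561279297, 27.735010147094727), 33.690067291259766)
nail_brush 0.56 [194. 227.] 534 [457. 333.] ((191.8235321044922, 229.2941131591797), (36.44432067871094, 15.61899471282959), 12.528807640075684)
tray_handle 0.76 [263. 184.] 5599 [547. 122.] ((263.94000244140625, 187.07998657226562), (87.53982543945312, 65.19524383544922), 81.8698959350586)
caddy 0.97 [266. 190.] 6246 [537. 118.] ((266.3000183105469, 187.60000610351562), (93.19667053222656, 69.43787384033203), 81.8698959350586)
```

View pics/cs.png

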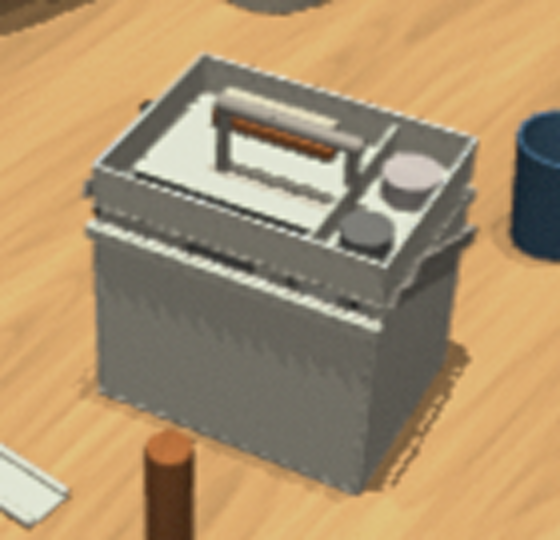

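View pics/ct.png

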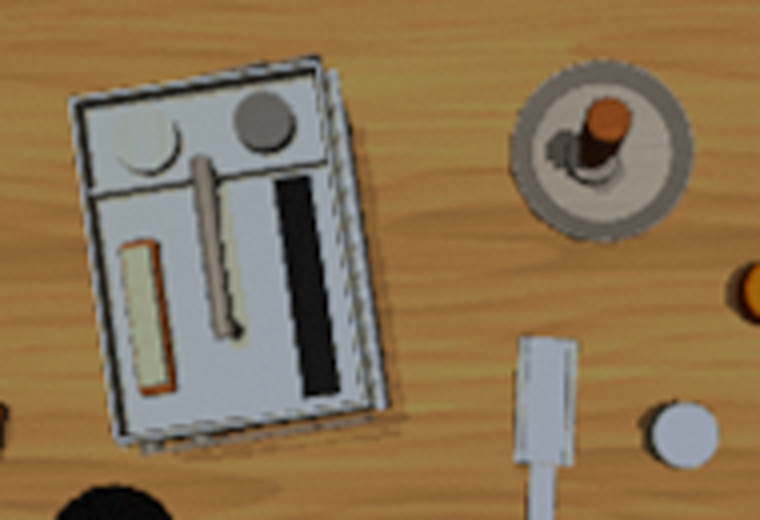

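The crops show the arm pivots on the +y side, so the caddy's +y is roughly world +y and the tray opens to the left. The bar ends are at full-image (260.5,165) and (266,208.8).

Run:
```python
from h import *
c=read_camera("top"); s=read_camera("scene")
f=lambda u,v:(210+u/4,125+v/4)
a=onz(c,f(202,160),218);b=onz(c,f(225,332),218);print("bar",a,b,(a+b)/2,np.linalg.norm(a-b))
P=[onz(c,f(*q),198) for q in [(72,100),(320,58),(384,407),(118,443)]]
print(np.round(P,0)[:,:2],np.mean(P,0))
for i in range(4): d=P[i]-P[i-1]; print(np.linalg.norm(d).round(0),np.degrees(np.arctan2(d[1],d[0])).round(1))
g=lambda u,v:(280+u/4,125+v/4)
a=onz(s,g(220,103),218);b=onz(s,g(362,142),218);print("bar scene",a,b,(a+b)/2,np.linalg.norm(a-b))
P=[onz(s,g(*q),198) for q in [(95,167),(207,57),(475,137),(388,268)]]
print(np.round(P,0)[:,:2],np.mean(P,0))
# blocks/whites: color circle centers, foot
for q in ["block0"]:
    for r in finder.masks_of("scene",q)[:7]: print(np.round(r["position"]),r["confidence"],onz(s,r["position"],30).round(0))
# plunger
for r in finder.masks_of("scene","plunger")[:1]:
    m=np.argwhere(r["region"]); print(m.min(0),m.max(0)); t=m[m[:,0]<m[:,0].min()+6].mean(0)[::-1]; print("top",t,onz(s,t,168))
print("top-cam plunger top",onz(c,f(607,119),168), "dish",onz(c,f(602,150),14))
go([0,0,0])
```

```text
bar [591.18383001 126.11208657 218.        ] [494.95997973 114.13643439 218.        ] [543.07190487 120.12426048 218.        ] 96.96620859182002
[[630. 203.]
 [651.  61.]
 [452.  28.]
 [434. 178.]] [541.95976691 117.5540125  198.        ]
197.0 7.4
144.0 -81.5
202.0 -170.4
151.0 96.7
bar scene [498.6708541  113.76499381 218.        ] [592.17055293 132.12250256 218.        ] [545.42070352 122.94374818 218.        ] 95.2847931756917
[[460.  35.]
 [445. 176.]
 [634. 204.]
 [656.  61.]] [548.54583919 118.77734723 198.        ]
[214. 240.] 0.69 [ 327. -180.   30.]
[225. 278.] 0.68 [ 438. -247.   30.]
[193. 302.] 0.66 [ 431. -338.   30.]
[251. 256.] 0.6 [ 441. -160.   30.]
[259. 292.] 0.58 [ 532. -230.   30.]
[191. 265.] 0.55 [ 344. -268.   30.]
[233 315] [288 329]
top [322.28813559 235.88135593] [ 620.73781421 -104.26608132  168.        ]
top-cam plunger top [ 617.78283579 -103.57583578  168.        ] dish [ 621.96175096 -110.97266881   14.        ]
TCP [142.3 608.6 231.3] shift mm [  -0.  -625.   231.3] share [-0.     -1.5625  0.5783]
toolx [-0.974  0.228  0.   ] tooly [ 0.228  0.974 -0.   ] z [-0. -0. -1.]
```

arm_command --deltas '[{"translation":[0,0,-0.06],"delta_rot":[0,0,-0.02]},{"translation":[0,0,-0.06],"delta_rot":[0,0,-0.02]},{"translation":[0,0,-0.05],"delta_rot":[0,0,-0.0194]},{"translation":[-0.07,-0.115,0],"delta_rot":[0,0,0]},{"translation":[-0.07,-0.115,0],"delta_rot":[0,0,0]},{"translation":[-0.07,-0.115,0],"delta_rot":[0,0,0]},{"translation":[-0.07,-0.115,0],"delta_rot":[0,0,0]},{"translation":[-0.07,-0.115,0],"delta_rot":[0,0,0]}]' --jaw 0 --force 60

```text
time_s: 1.95
ee_pos: [314.7, 399.6, 299.6]
tool_rot: [-0.226, 3.133, 0.001]
ft_force: [0.0, 0.7, 0.6]
width: 42.5
grasp_force: 0.0
```

```bash
python3 -c "
from h import *
go([544,121.5,290])"
```

```text
TCP [314.7 399.6 299.6] shift mm [-187.1 -308.1    9.6] share [-0.4677 -0.7702  0.024 ]
toolx [-0.99  -0.143 -0.001] tooly [-0.143  0.99   0.   ] z [ 0.001  0.001 -1.   ]
```

arm_command --deltas '[{"translation":[-0.067,-0.11,0],"delta_rot":[0,0,0]},{"translation":[-0.067,-0.11,0],"delta_rot":[0,0,0]},{"translation":[-0.067,-0.11,0],"delta_rot":[0,0,0]},{"translation":[-0.067,-0.11,0],"delta_rot":[0,0,0]},{"translation":[-0.067,-0.11,0.0],"delta_rot":[0,0,0]},{"translation":[-0.067,-0.11,0.0],"delta_rot":[0,0,0]},{"translation":[-0.067,-0.11,0.0],"delta_rot":[0,0,0]},{"translation":[0,0,0],"delta_rot":[0,0,0]}]'

```text
time_s: 2.95
ee_pos: [545.2, 120.2, 299.2]
tool_rot: [-0.218, 3.134, -0.001]
ft_force: [-0.0, -0.3, -0.7]
width: 42.8
grasp_force: 0.0
```

Run:
```python
from h import *
go([544,121.5,202])
w=read_camera("wrist"); cv2.imwrite("pics/w1.png",w["color"][:,:,::-1])
print(proj(w,[544,121.5,218]),proj(w,[544+45*.99,121.5+45*.143,218]))
```

```text
TCP [545.2 120.2 299.2] shift mm [ 1.   1.6 97.2] share [0.0026 0.0039 0.243 ]
toolx [-0.99  -0.138 -0.   ] tooly [-0.138  0.99  -0.001] z [ 0.    -0.001 -1.   ]
[319.15798111 204.35594847] [319.34768675 258.97579546]
```

View pics/w1.png

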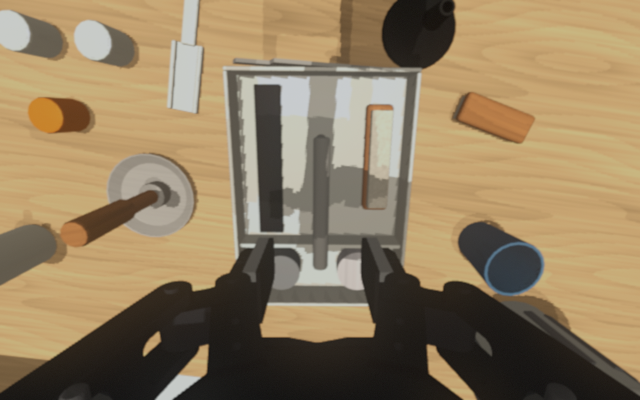

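The bar runs from (320,135) to (321,270), centred and aligned with the fingers. I'll descend and grip.

arm_command --deltas '[{"translation":[0,0.003,0.06],"delta_rot":[0,0,0]},{"translation":[0,0,0.06],"delta_rot":[0,0,0]},{"translation":[0,0,0.05],"delta_rot":[0,0,0]},{"translation":[0,0,0.04],"delta_rot":[0,0,0]},{"translation":[0,0,0.032],"delta_rot":[0,0,0]},{"translation":[0,0,0],"delta_rot":[0,0,0]},{"translation":[0,0,0],"delta_rot":[0,0,0]},{"translation":[0,0,0],"delta_rot":[0,0,0]}]'

```text
time_s: 4.0
ee_pos: [544.1, 124.2, 203.6]
tool_rot: [-0.225, 3.132, 0.0]
ft_force: [1.2, 0.2, 0.3]
width: 42.7
grasp_force: 0.0
```

arm_command --deltas '[{"translation":[0,0,0],"delta_rot":[0,0,0]},{"translation":[0,0,0],"delta_rot":[0,0,0]},{"translation":[0,0,0],"delta_rot":[0,0,0]},{"translation":[0,0,0],"delta_rot":[0,0,0]},{"translation":[0,0,0],"delta_rot":[0,0,0]},{"translation":[0,0,0],"delta_rot":[0,0,0]},{"translation":[0,0,0],"delta_rot":[0,0,0]},{"translation":[0,0,0],"delta_rot":[0,0,0]}]' --jaw 1

```text
time_s: 5.0
ee_pos: [544.0, 122.0, 203.2]
tool_rot: [-0.224, 3.132, -0.007]
ft_force: [0.5, -4.6, 1.5]
width: 10.0
grasp_force: 58.4
```

Run:
```python
from h import *
p,R,s=pose();print(p,R.round(3),s["width"],s["grasp_force"],s["ft_force"])
r=np.radians(25)
a=np.linspace(0,2.26,25)
y=110*(np.cos(r)-np.cos(r+a));z=110*(np.sin(r+a)-np.sin(r))
print((np.c_[np.diff(y),-np.diff(z)]/400).round(4).tolist())
```

```text
[543.98183446 121.96334531 203.24515657] [[-0.99  -0.142  0.001]
 [-0.142  0.99  -0.004]
 [-0.001 -0.004 -1.   ]] 10.012677535418616 58.442893624305725 [ 0.54312449 -4.62011869  1.52296613]
[[0.012, -0.0229], [0.0141, -0.0217], [0.0161, -0.0203], [0.0179, -0.0187], [0.0196, -0.0169], [0.0211, -0.015], [0.0224, -0.0129], [0.0235, -0.0107], [0.0245, -0.0085], [0.0251, -0.0062], [0.0256, -0.0038], [0.0259, -0.0013], [0.0259, 0.0011], [0.0256, 0.0035], [0.0252, 0.0059], [0.0245, 0.0083], [0.0236, 0.0105], [0.0225, 0.0127], [0.0213, 0.0148], [0.0198, 0.0167], [0.0181, 0.0185], [0.0163, 0.0201], [0.0143, 0.0216], [0.0122, 0.0228]]
```

arm_command --deltas '[{"translation":[0,0.012,-0.0229],"delta_rot":[0,0,0]},{"translation":[0,0.0141,-0.0217],"delta_rot":[0,0,0]},{"translation":[0,0.0161,-0.0203],"delta_rot":[0,0,0]},{"translation":[0,0.0179,-0.0187],"delta_rot":[0,0,0]},{"translation":[0,0.0196,-0.0169],"delta_rot":[0,0,0]},{"translation":[0,0.0211,-0.015],"delta_rot":[0,0,0]},{"translation":[0,0.0224,-0.0129],"delta_rot":[0,0,0]},{"translation":[0,0.0235,-0.0107],"delta_rot":[0,0,0]}]'

```text
time_s: 6.0
ee_pos: [536.0, 182.6, 259.7]
tool_rot: [-0.224, 3.13, -0.0]
ft_force: [2.3, -3.1, 3.4]
width: 9.8
grasp_force: 59.1
```

arm_command --deltas '[{"translation":[0,0.0245,-0.0085],"delta_rot":[0,0,0]},{"translation":[0,0.0251,-0.0062],"delta_rot":[0,0,0]},{"translation":[0,0.0256,-0.0038],"delta_rot":[0,0,0]},{"translation":[0,0.0259,-0.0013],"delta_rot":[0,0,0]},{"translation":[0,0.0259,0.0011],"delta_rot":[0,0,0]},{"translation":[0,0.0256,0.0035],"delta_rot":[0,0,0]},{"translation":[0,0.0252,0.0059],"delta_rot":[0,0,0]},{"translation":[0,0.0245,0.0083],"delta_rot":[0,0,0]}]'

```text
time_s: 7.0
ee_pos: [525.1, 264.3, 257.7]
tool_rot: [-0.225, 3.128, 0.004]
ft_force: [10.7, 0.4, -2.6]
width: 9.9
grasp_force: 58.4
```

arm_command --deltas '[{"translation":[0,0.0236,0.0105],"delta_rot":[0,0,0]},{"translation":[0,0.0225,0.0127],"delta_rot":[0,0,0]},{"translation":[0,0.0213,0.0148],"delta_rot":[0,0,0]},{"translation":[0,0.0198,0.0167],"delta_rot":[0,0,0]},{"translation":[0,0.0181,0.0185],"delta_rot":[0,0,0]},{"translation":[0,0.0163,0.0201],"delta_rot":[0,0,0]},{"translation":[0,0.0143,0.0216],"delta_rot":[0,0,0]},{"translation":[0,0.0122,0.0228],"delta_rot":[0,0,0]}]'

```text
time_s: 8.0
ee_pos: [518.0, 320.1, 202.5]
tool_rot: [-0.225, 3.126, -0.005]
ft_force: [7.7, -15.3, 32.1]
width: 9.6
grasp_force: 63.2
```

arm_command --deltas '[{"translation":[0,0,0],"delta_rot":[0,0,0]},{"translation":[0,0,0],"delta_rot":[0,0,0]},{"translation":[0,0,0],"delta_rot":[0,0,0]},{"translation":[0,0,0],"delta_rot":[0,0,0]},{"translation":[0,0,-0.03],"delta_rot":[0,0,0]},{"translation":[0,0,-0.06],"delta_rot":[0,0,0]},{"translation":[0,0,-0.08],"delta_rot":[0,0,0]},{"translation":[0,0,-0.1],"delta_rot":[0,0,0]}]' --jaw 0

```text
time_s: 9.0
ee_pos: [514.4, 320.8, 312.6]
tool_rot: [0.225, -3.133, 0.0]
ft_force: [0.7, 0.1, -0.9]
width: 42.8
grasp_force: 0.0
```

Run:
```python
from h import *
c=read_camera("top"); s=read_camera("scene")
a=cv2.resize(c["color"][100:290,120:480,::-1],None,fx=2.2,fy=2.2,interpolation=cv2.INTER_CUBIC)
cv2.imwrite("pics/t2.png",a)
for r in finder.masks_of("top","tube_mouth")[:2]:
  print(r["confidence"],r["position"],onz(c,r["position"],161))
print(pose()[2])
```

```text
0.77 [235.1, 194.9] [529.81443737 195.32634698 161.        ]
0.57 [169.2, 151.4] [636.21535459 351.65545287 161.        ]
{'time_s': 9.15, 'joint_positions': array([ 4.41740238e-01,  1.21544108e-01,  1.56367643e+00,  2.03264723e-04,
        1.44804050e+00, -1.27248071e+00]), 'dq': array([-3.75312475e-04,  3.43730710e-02,  6.80883215e-02, -2.90665066e-03,
       -6.22018466e-03, -8.46516576e-05]), 'tau': array([ 1.56849908e-02, -3.76693404e+01, -3.24549329e+01,  1.44054356e-03,
        1.81275525e-02,  1.43609532e-05]), 'ee_pos': array([516.68900489, 321.84727422, 316.38383787]), 'tool_rot': array([-0.22450861,  3.12584181,  0.00501619]), 'ft_force': array([-0.17378218, -0.11737042, -0.82709419]), 'wrist_torque': array([-0.01474705,  0.00404975, -0.02081853]), 'grasp_force': 0.0, 'width': 43.03610794026385}
```

View pics/t2.png

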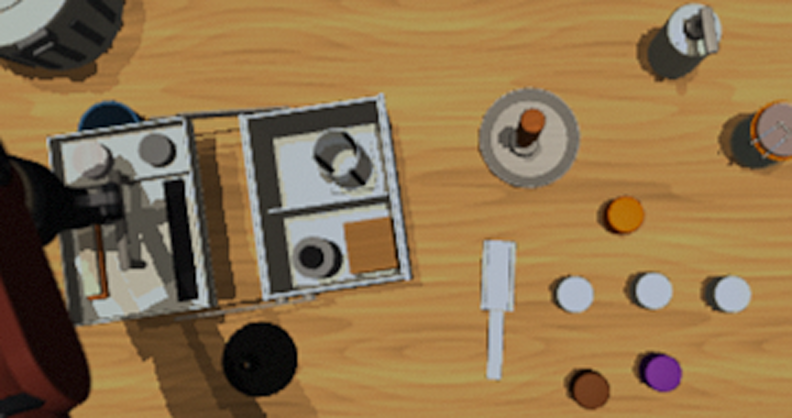

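The tray is open, and the tube mouth shows at about full-image (277,172). I'll go above it for a close look, turning the gripper to the world axes on the way.

arm_command --deltas '[{"translation":[-0.0225,-0.1125,0],"delta_rot":[0,0,0]},{"translation":[-0.0225,-0.1125,0],"delta_rot":[0,0,0]},{"translation":[-0.0225,-0.1125,0],"delta_rot":[0,0,0]},{"translation":[-0.0225,-0.1125,0],"delta_rot":[0,0,0]},{"translation":[-0.0225,-0.1125,0],"delta_rot":[0,0,0]},{"translation":[0,0,0],"delta_rot":[0,0,0.0273]},{"translation":[0,0,0],"delta_rot":[0,0,0.0273]},{"translation":[0,0,0],"delta_rot":[0,0,0.0273]}]'

```text
time_s: 10.15
ee_pos: [590.9, 104.3, 310.2]
tool_rot: [-0.589, -3.084, 0.001]
ft_force: [0.1, 0.1, 0.1]
width: 42.4
grasp_force: 0.0
```

arm_command --deltas '[{"translation":[0,0,0],"delta_rot":[0,0,0.0273]},{"translation":[0,0,0],"delta_rot":[0,0,0.0273]},{"translation":[0,0,0],"delta_rot":[0,0,0.0273]},{"translation":[0,0,0],"delta_rot":[0,0,0.0273]},{"translation":[0,0,0],"delta_rot":[0,0,0.0273]},{"translation":[0,0,0],"delta_rot":[0,0,0.0273]},{"translation":[0,0,0],"delta_rot":[0,0,0.0273]},{"translation":[0,0,0],"delta_rot":[0,0,0]}]' --jaw -0.5

```text
time_s: 11.15
ee_pos: [591.0, 104.6, 310.4]
tool_rot: [-2.22, -2.221, 0.002]
ft_force: [-0.6, -0.8, 0.2]
width: 64.2
grasp_force: 0.0
```

Run:
```python
from h import *
go([592.4,105.6,300])
w=read_camera("wrist"); s=read_camera("scene"); c=read_camera("top")
for n,C in [("wrist",w),("scene",s),("top",c)]:
  for r in finder.masks_of(n,"tube_mouth")[:2]: print(n,r["confidence"],r["position"],onz(C,r["position"],161),r["region"].sum())
  print(proj(C,[592.4,105.6,161]))
P=[np.array([592.4+26.5*np.cos(t),105.6+26.5*np.sin(t),161]) for t in np.linspace(0,6.28,40)]
im=w["color"][:,:,::-1].copy()
for q in P:
  u=proj(w,q); cv2.circle(im,(int(round(u[0])),int(round(u[1]))),0,(0,0,255),-1)
u=proj(w,[592.4,105.6,161]).astype(int)
a=im[max(0,u[1]-70):u[1]+70,max(0,u[0]-90):u[0]+90]; print("off",max(0,u[0]-90),max(0,u[1]-70))
cv2.imwrite("pics/w2.png",cv2.resize(a,None,fx=4,fy=4,interpolation=cv2.INTER_CUBIC))
im=s["color"][:,:,::-1].copy()
for q in P:
  u=proj(s,q); cv2.circle(im,(int(round(u[0])),int(round(u[1]))),0,(0,0,255),-1)
u=u.astype(int); cv2.imwrite("pics/s2.png",cv2.resize(im[u[1]-40:u[1]+40,u[0]-50:u[0]+50],None,fx=6,fy=6,interpolation=cv2.INTER_CUBIC))
```

```text
TCP [591.  104.6 310.4] shift mm [ 1.   1.4 10.4] share [0.0025 0.0036 0.026 ]
toolx [-0.001  1.    -0.   ] tooly [ 1.     0.001 -0.002] z [-0.002 -0.    -1.   ]
wrist 0.81 [258.7, 140.0] [536.76394246 148.61392332 161.        ] 41120
[318.52281039 185.2862567 ]
scene 0.86 [360.8, 183.2] [585.83666629 104.85073815 161.        ] 9373
[363.17398907 184.0448434 ]
top 0.84 [181.5, 192.1] [538.81555485 321.98679369 161.        ] 6334
[272.93197927 167.70098808]
off 228 115
```

View pics/w2.png

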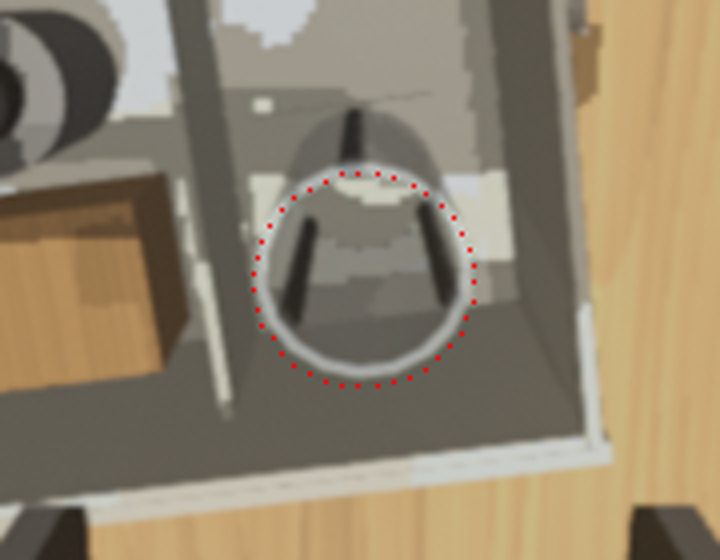

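The wrist crop shows the tube's rim ring centred at full-image (319.1,182.9), about 2 px above my prediction. Now I'll localise the blocks and head to the first.

```bash
cat >> h.py <<'E'
def whites(c,z=50):
    "white discs in the top picture -> world"
    hsv=cv2.cvtColor(c["color"],cv2.COLOR_RGB2HSV)
    m=((hsv[:,:,1]<50)&(hsv[:,:,2]>140)).astype(np.uint8)
    n,l,st,ce=cv2.connectedComponentsWithStats(m)
    for i in range(1,n):
        u,v=ce[i]
        if 120<st[i,4]<450 and 360<u<520 and 190<v<300: print("white",ce[i].round(1),st[i,4],st[i,2:4],onz(c,ce[i],z).round(1))
E
python3 - <<'E'
from h import *
w=read_camera("wrist"); print("tube",onz(w,(319.1,182.9),161))
c=read_camera("top"); whites(c)
go([436,-160,200])
E
```

```text
tube [593.75009771 107.77153625 161.        ]
white [416.9 231.7] 209 [17 17] [ 434.9 -248.8   50. ]
white [381.2 233.5] 209 [17 16] [ 432.  -157.4   50. ]
white [449.5 243. ] 213 [16 17] [ 404.6 -331.    50. ]
TCP [591.6 104.7 311.5] shift mm [-264.7 -155.5  111.5] share [-0.6618 -0.3887  0.2787]
toolx [ 0.  1. -0.] tooly [ 1. -0.  0.] z [ 0. -0. -1.]
```

View pics/s2.png

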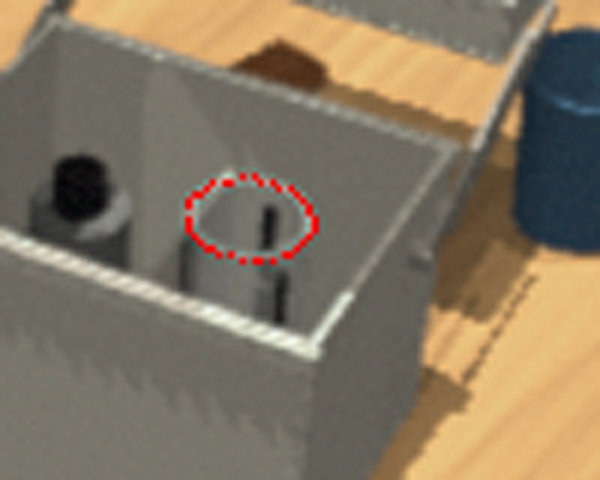

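The scene crop confirms the predicted rim. The third block has already been knocked to about (405,-331). Moving to the first block.

arm_command --deltas '[{"translation":[-0.11,-0.066,0],"delta_rot":[0,0,0]},{"translation":[-0.11,-0.066,0],"delta_rot":[0,0,0]},{"translation":[-0.11,-0.066,0],"delta_rot":[0,0,0]},{"translation":[-0.11,-0.066,0],"delta_rot":[0,0,0]},{"translation":[-0.11,-0.066,0],"delta_rot":[0,0,0]},{"translation":[-0.11,-0.066,0.1],"delta_rot":[0,0,0]},{"translation":[0,0,0.15],"delta_rot":[0,0,0]},{"translation":[0,0,0.15],"delta_rot":[0,0,0]}]'

```text
time_s: 12.55
ee_pos: [434.2, -158.7, 152.6]
tool_rot: [2.222, 2.216, 0.002]
ft_force: [0.0, 0.2, -0.3]
width: 64.1
grasp_force: 0.0
```

```bash
cat >> h.py <<'E'
def wblock(w,guess,z=50):
    "refine block centre from the wrist picture: bright top disc near the guess"
    R=0
    u=proj(w,[*guess,z]); 
    hsv=cv2.cvtColor(w["color"],cv2.COLOR_RGB2HSV)
    m=((hsv[:,:,1]<60)&(hsv[:,:,2]>185)).astype(np.uint8)
    n,l,st,ce=cv2.connectedComponentsWithStats(m)
    for i in range(1,n):
        if st[i,4]>300: print("w",ce[i].round(1),st[i],onz(w,ce[i],z).round(1),onz(w,st[i,:2]+st[i,2:4]/2,z).round(1))
    print("guess px",u.round(1))
E
python3 - <<'E'
from h import *
go([433,-158,23])
w=read_camera("wrist"); wblock(w,(433,-158))
cv2.imwrite("pics/w3.png",w["color"][:,:,::-1])
E
```

```text
TCP [ 434.2 -158.7  152.6] shift mm [  0.9  -1.6 129.5] share [ 0.0022 -0.0041  0.3239]
toolx [ 0.003  1.    -0.002] tooly [ 1.    -0.003  0.003] z [ 0.003 -0.002 -1.   ]
w [304.6  82.7] [296  69  22  32 451] [425.9 -69.1  50. ] [427.7 -70.7  50. ]
w [262.3  82.5] [ 227   72   69   22 1204] [394.5 -68.8  50. ] [393.9 -69.2  50. ]
w [319.1 294.3] [ 298  275   44   40 1380] [ 436.4 -247.4   50. ] [ 437.2 -248.1   50. ]
guess px [314.8 198.1]
```

View pics/w3.png

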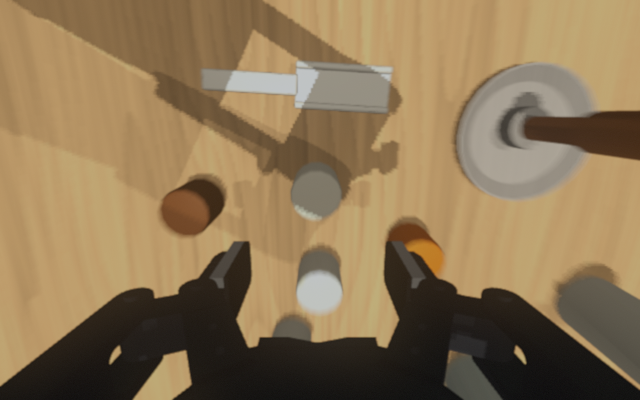

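The first block, in shadow, has its top at about (316.5,199), within 2 px of the guess. Descend and grip.

arm_command --deltas '[{"translation":[0,0,0.08],"delta_rot":[0,0,0]},{"translation":[0,0,0.08],"delta_rot":[0,0,0]},{"translation":[0,0,0.07],"delta_rot":[0,0,0]},{"translation":[0,0,0.06],"delta_rot":[0,0,0]},{"translation":[0,0,0.032],"delta_rot":[0,0,0]},{"translation":[0,0,0],"delta_rot":[0,0,0]},{"translation":[0,0,0],"delta_rot":[0,0,0]},{"translation":[0,0,0],"delta_rot":[0,0,0]}]'

```text
time_s: 13.6
ee_pos: [435.0, -158.0, 25.4]
tool_rot: [2.221, 2.219, 0.001]
ft_force: [-0.1, -0.1, -0.3]
width: 64.1
grasp_force: 0.0
```

arm_command --deltas '[{"translation":[0,0,0],"delta_rot":[0,0,0]},{"translation":[0,0,0],"delta_rot":[0,0,0]},{"translation":[0,0,0],"delta_rot":[0,0,0]},{"translation":[0,0,0],"delta_rot":[0,0,0]},{"translation":[0,0,0],"delta_rot":[0,0,0]},{"translation":[0,0,-0.08],"delta_rot":[0,0,0]},{"translation":[0,0,-0.12],"delta_rot":[0,0,0]},{"translation":[0,0,-0.15],"delta_rot":[0,0,0]}]' --jaw 1 --force 40

```text
time_s: 14.6
ee_pos: [432.1, -156.5, 163.6]
tool_rot: [-2.22, -2.217, 0.002]
ft_force: [0.6, 0.3, -1.3]
width: 42.4
grasp_force: 41.0
```

arm_command --deltas '[{"translation":[0,0,-0.1],"delta_rot":[0,0,0]},{"translation":[0.11,0.066,-0.05],"delta_rot":[0,0,0]},{"translation":[0.11,0.066,0],"delta_rot":[0,0,0]},{"translation":[0.11,0.066,0],"delta_rot":[0,0,0]},{"translation":[0.11,0.066,0],"delta_rot":[0,0,0]},{"translation":[0.11,0.066,0],"delta_rot":[0,0,0]},{"translation":[0.11,0.066,0],"delta_rot":[0,0,0]},{"translation":[0,0,0],"delta_rot":[0,0,0]}]'

```text
time_s: 15.6
ee_pos: [593.1, 109.3, 222.9]
tool_rot: [-2.217, -2.224, 0.001]
ft_force: [0.1, -1.1, -1.1]
width: 42.8
grasp_force: 41.2
```

Run:
```python
from h import *
go([593,107,190])
s=read_camera("scene");w=read_camera("wrist"); print(pose()[2]["width"])
P=pose()[0]
a=s["color"][:,:,::-1]
u=proj(s,P).astype(int); A=cv2.resize(a[u[1]-60:u[1]+65,u[0]-65:u[0]+65],(580,560),interpolation=cv2.INTER_CUBIC)
cv2.imwrite("pics/s3.png",A); cv2.imwrite("pics/w4.png",w["color"][:,:,::-1])
```

```text
TCP [593.1 109.3 222.9] shift mm [-2.4 -0.  32.9] share [-0.0059 -0.0001  0.0824]
toolx [-0.003  1.     0.001] tooly [ 1.     0.003 -0.001] z [-0.001  0.001 -1.   ]
42.70384739931584
```

View pics/w4.png

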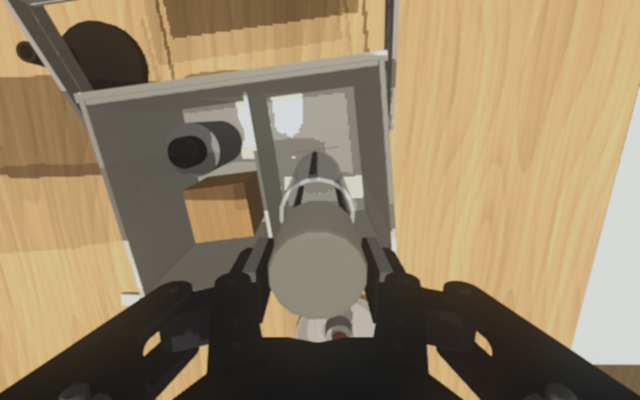

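Held block: top disc centred at about (318.5,264), radius 49. The tube ring shows left 279, right 355, top 178. I'll compare the two.

Run:
```python
from h import *
from scipy.optimize import least_squares
w=read_camera("wrist");p,R,s=pose();print(p,s["width"])
g=cv2.cvtColor(w["color"],cv2.COLOR_RGB2GRAY).astype(float)
def circ(X,r,t): return [proj(w,[X[0]+r*np.cos(a),X[1]+r*np.sin(a),X[2]]) for a in t]
# block top: camera rays for disc extremes: left 269,right 367,bottom 318 
for z in (247,249,251):
    a=onz(w,(269,266),z);b=onz(w,(367.5,266),z);d=onz(w,(318.5,318),z)
    print(z,((a+b)/2).round(1),np.linalg.norm(a-b).round(1),"bottom",(d+[0,22,0]).round(1))
# ring outer extremes
a=onz(w,(278.5,214),161);b=onz(w,(355.5,214),161);t=onz(w,(317,178),161)
print("ring",(a+b)/2,np.linalg.norm(a-b),"from top",t-[0,26.5,0])
```

```text
[591.68655529 105.91857545 223.16985353] 42.72609506669439
247 [592.8 111.9 247. ] 41.6 bottom [592.9 108.4 247. ]
249 [592.8 112.9 249. ] 40.9 bottom [592.9 109.9 249. ]
251 [592.8 114.  251. ] 40.2 bottom [592.9 111.3 251. ]
ring [591.96649376 106.87083393 161.        ] 53.43903197420936 from top [591.98097745 105.80257653 161.        ]
```

arm_command --deltas '[{"translation":[0,0,0.03],"delta_rot":[0,0,0]},{"translation":[0,0,0.03],"delta_rot":[0,0,0]},{"translation":[0,0,0.02],"delta_rot":[0,0,0]},{"translation":[0,0,0.01],"delta_rot":[0,0,0]},{"translation":[0,0,0.01],"delta_rot":[0,0,0]},{"translation":[0,0,0.01],"delta_rot":[0,0,0]},{"translation":[0,0,0],"delta_rot":[0,0,0]},{"translation":[0,0,0],"delta_rot":[0,0,0]}]'

```text
time_s: 16.75
ee_pos: [592.7, 107.3, 184.8]
tool_rot: [-2.222, -2.22, -0.001]
ft_force: [-8.2, 1.8, 13.6]
width: 42.5
grasp_force: 42.8
```

arm_command --deltas '[{"translation":[0,0,-0.01],"delta_rot":[0,0,0]},{"translation":[0,-0.006,-0.005],"delta_rot":[0,0,0]},{"translation":[0,0,0],"delta_rot":[0,0,0]},{"translation":[0,0,0.008],"delta_rot":[0,0,0]},{"translation":[0,0,0.007],"delta_rot":[0,0,0]},{"translation":[0,0,0],"delta_rot":[0,0,0]},{"translation":[0,0,0],"delta_rot":[0,0,0]},{"translation":[0,0,0],"delta_rot":[0,0,0]}]'

```text
time_s: 17.75
ee_pos: [590.7, 106.9, 185.2]
tool_rot: [-2.223, -2.22, -0.001]
ft_force: [-8.7, 0.9, 18.1]
width: 42.6
grasp_force: 43.4
```

arm_command --deltas '[{"translation":[0,0,-0.015],"delta_rot":[0,0,0]},{"translation":[0,-0.007,0],"delta_rot":[0,0,0]},{"translation":[0,0,0],"delta_rot":[0,0,0]},{"translation":[0,0,0.008],"delta_rot":[0,0,0]},{"translation":[0,0,0.007],"delta_rot":[0,0,0]},{"translation":[0,0,0],"delta_rot":[0,0,0]},{"translation":[0,0,0],"delta_rot":[0,0,0]},{"translation":[0,0,0],"delta_rot":[0,0,0]}]'

```text
time_s: 18.75
ee_pos: [587.5, 106.4, 185.6]
tool_rot: [-2.222, -2.22, 0.001]
ft_force: [-8.9, -0.7, 21.8]
width: 42.8
grasp_force: 43.8
```

Run:
```python
from h import *
for i in range(3):
    s=read_camera("scene"); q=pose(); print(q[0].round(1),q[1][:,2].round(3),q[2]["ft_force"].round(1),q[2]["wrist_torque"].round(2))
w=read_camera("wrist")
u=proj(s,[591,107,170]).astype(int)
A=cv2.resize(s["color"][u[1]-50:u[1]+40,u[0]-50:u[0]+50,::-1],(500,450),interpolation=cv2.INTER_CUBIC)
B=cv2.resize(w["color"][120:345,170:470,::-1],(300*450//225//2,225),interpolation=cv2.INTER_CUBIC)
B=cv2.copyMakeBorder(B,0,225,0,0,cv2.BORDER_CONSTANT)
cv2.imwrite("pics/ins.png",np.hstack([A,B]))
```

```text
[587.6 106.4 185.6] [-0. -0. -1.] [-8.7  0.1 21.8] [-0.18  2.1  -0.07]
[587.6 106.4 185.6] [-0. -0. -1.] [-9.3 -1.3 21.8] [-0.14  2.15 -0.04]
[587.6 106.4 185.6] [-0. -0. -1.] [-8.5 -0.8 23.7] [-0.17  2.15 -0.06]
```

View pics/ins.png

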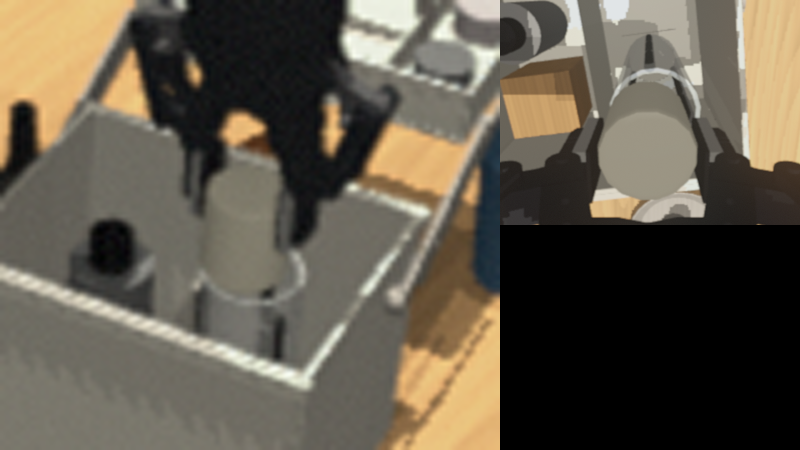

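The scene crop shows the block sitting left of the rim (gap on the right at crop (300,265)), so it's too far toward -x. I'll shift +x instead.

arm_command --deltas '[{"translation":[0,0,-0.025],"delta_rot":[0,0,0]},{"translation":[0,0.018,0],"delta_rot":[0,0,0]},{"translation":[0,0,0],"delta_rot":[0,0,0]},{"translation":[0,0,0.01],"delta_rot":[0,0,0]},{"translation":[0,0,0.008],"delta_rot":[0,0,0]},{"translation":[0,0,0.004],"delta_rot":[0,0,0]},{"translation":[0,0,0],"delta_rot":[0,0,0]},{"translation":[0,0,0],"delta_rot":[0,0,0]}]'

```text
time_s: 19.95
ee_pos: [594.7, 106.6, 185.7]
tool_rot: [2.222, 2.22, 0.0]
ft_force: [-8.6, -0.5, 17.8]
width: 43.1
grasp_force: 43.2
```

Run:
```python
from h import *
for i in range(2):
    s=read_camera("scene"); q=pose(); print(q[0].round(1),q[1][:,2].round(3),q[2]["ft_force"].round(1),q[2]["wrist_torque"].round(2))
```

```text
[594.7 106.6 185.7] [ 0. -0. -1.] [-8.6 -1.1 17.7] [-0.16  1.36 -0.03]
[594.7 106.6 185.7] [ 0. -0. -1.] [-8.2 -0.9 17.1] [-0.1   1.34 -0.04]
```

arm_command --deltas '[{"translation":[0,0,-0.025],"delta_rot":[0,0,0]},{"translation":[0,-0.009,0],"delta_rot":[0,0,0]},{"translation":[0,0,0],"delta_rot":[0,0,0]},{"translation":[0,0,0.01],"delta_rot":[0,0,0]},{"translation":[0,0,0.008],"delta_rot":[0,0,0]},{"translation":[0,0,0.004],"delta_rot":[0,0,0]},{"translation":[0,0,0],"delta_rot":[0,0,0]},{"translation":[0,0,0],"delta_rot":[0,0,0]}]'

```text
time_s: 21.05
ee_pos: [591.1, 106.8, 185.3]
tool_rot: [-2.222, -2.22, -0.0]
ft_force: [-4.6, 1.2, 10.9]
width: 42.9
grasp_force: 42.7
```

Run:
```python
from h import *
for i in range(2):
    s=read_camera("scene"); q=pose(); print(q[0].round(1),q[1][:,2].round(3),q[2]["ft_force"].round(1),q[2]["wrist_torque"].round(2))
```

```text
[591.1 106.8 185.3] [-0.     0.001 -1.   ] [-4.6  1.  10.9] [-0.01  1.   -0.12]
[591.1 106.8 185.3] [-0.     0.001 -1.   ] [-4.8  0.7 11.2] [-0.09  1.02 -0.13]
```

arm_command --deltas '[{"translation":[0,0,-0.02],"delta_rot":[0,0,0]},{"translation":[0.007,0.002,0],"delta_rot":[0,0,0]},{"translation":[0,0,0],"delta_rot":[0,0,0]},{"translation":[0,0,0.01],"delta_rot":[0,0,0]},{"translation":[0,0,0.008],"delta_rot":[0,0,0]},{"translation":[0,0,0.004],"delta_rot":[0,0,0]},{"translation":[0,0,0],"delta_rot":[0,0,0]},{"translation":[0,0,0],"delta_rot":[0,0,0]}]'

```text
time_s: 22.15
ee_pos: [591.8, 109.2, 181.9]
tool_rot: [-2.223, -2.22, -0.0]
ft_force: [0.7, 0.3, 0.4]
width: 42.8
grasp_force: 41.3
```

Run:
```python
from h import *
for i in range(2):
    s=read_camera("scene"); q=pose(); print(q[0].round(1),q[1][:,2].round(3),q[2]["ft_force"].round(1),q[2]["wrist_torque"].round(2))
```

```text
[591.9 109.2 182. ] [ 0.  0. -1.] [ 0.5  0.6 -2.4] [ 0.07 -0.05 -0.01]
[591.9 109.2 182. ] [ 0.  0. -1.] [ 0.4  0.2 -1.6] [-0.02 -0.02  0.05]
```

It has dropped in with no force. Push it about 17 mm further, release and lift.

arm_command --deltas '[{"translation":[0,0,0.01],"delta_rot":[0,0,0]},{"translation":[0,0,0.01],"delta_rot":[0,0,0]},{"translation":[0,0,0.01],"delta_rot":[0,0,0]},{"translation":[0,0,0.01],"delta_rot":[0,0,0]},{"translation":[0,0,0.005],"delta_rot":[0,0,0]},{"translation":[0,0,0],"delta_rot":[0,0,0]},{"translation":[0,0,0],"delta_rot":[0,0,0]},{"translation":[0,0,0],"delta_rot":[0,0,0]}]'

```text
time_s: 23.25
ee_pos: [591.8, 109.1, 163.5]
tool_rot: [2.223, 2.22, -0.0]
ft_force: [1.3, -1.2, -2.8]
width: 42.3
grasp_force: 41.4
```

arm_command --deltas '[{"translation":[0,0,0],"delta_rot":[0,0,0]},{"translation":[0,0,0],"delta_rot":[0,0,0]},{"translation":[0,0,0],"delta_rot":[0,0,0]},{"translation":[0,0,0],"delta_rot":[0,0,0]},{"translation":[0,0,-0.05],"delta_rot":[0,0,0]},{"translation":[0,0,-0.1],"delta_rot":[0,0,0]},{"translation":[0,0,-0.12],"delta_rot":[0,0,0]},{"translation":[0,0,-0.08],"delta_rot":[0,0,0]}]' --jaw -0.5

```text
time_s: 24.25
ee_pos: [593.0, 109.3, 308.8]
tool_rot: [2.22, 2.218, 0.007]
ft_force: [-0.2, -0.6, -0.4]
width: 63.7
grasp_force: 0.0
```

Run:
```python
from h import *
s=read_camera("scene");w=read_camera("wrist");c=read_camera("top")
whites(c)
u=proj(s,[592,107,170]).astype(int)
A=cv2.resize(s["color"][u[1]-50:u[1]+40,u[0]-50:u[0]+50,::-1],(400,360),interpolation=cv2.INTER_CUBIC)
B=cv2.resize(w["color"][0:360,120:520,::-1],(400,360))
cv2.imwrite("pics/ins2.png",np.hstack([A,B]))
# plunger top/dish
for n,C in [("scene",s),("top",c)]:
  for q,z in [("plunger",168),("dish",14)]:
    r=finder.masks_of(n,q)
    if not r: continue
    m=np.argwhere(r[0]["region"])[:,::-1].astype(np.float32)
    if q=="plunger": print(n,"plunger px bbox",m.min(0),m.max(0),r[0]["confidence"])
    else:
        e=cv2.fitEllipse(cv2.convexHull(m)); print(n,q,onz(C,e[0],14).round(1),e)
go([617,-105,210])
```

```text
white [416.9 231.7] 209 [17 17] [ 434.9 -248.8   50. ]
white [449.5 243. ] 213 [16 17] [ 404.6 -331.    50. ]
scene plunger px bbox [315. 234.] [328. 288.] 0.84
scene dish [ 626.9 -113.6   14. ] ((321.8551940917969, 283.6960144042969), (41.13554763793945, 50.78669357299805), 88.16728973388672)
top plunger px bbox [351. 149.] [367. 170.] 0.61
top dish [ 623.7 -109.5   14. ] ((359.9200744628906, 161.85594177246094), (45.31177520751953, 45.9074592590332), 127.06422424316406)
TCP [590.8 109.1 301.9] shift mm [-214.1   26.8   91.9] share [-0.5352  0.0669  0.2297]
toolx [ 0.001  1.    -0.   ] tooly [ 1.    -0.001 -0.003] z [-0.003 -0.    -1.   ]
```

View pics/ins2.png

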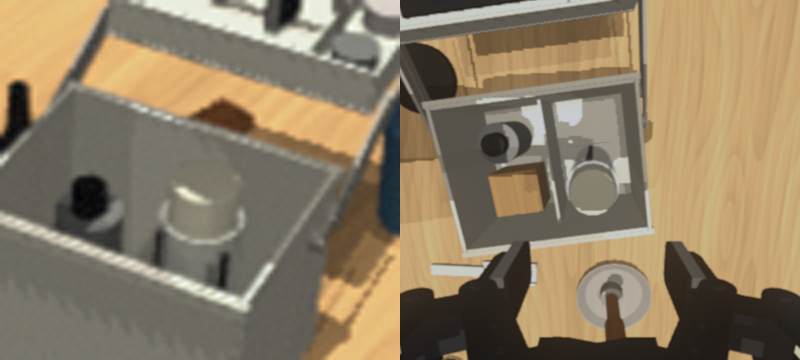

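The block stands squarely in the mouth, held by the ribs. Next the plunger: hover and refine with the wrist camera.

arm_command --deltas '[{"translation":[-0.107,0.0135,0],"delta_rot":[0,0,0]},{"translation":[-0.107,0.0135,0],"delta_rot":[0,0,0]},{"translation":[-0.107,0.0135,0],"delta_rot":[0,0,0]},{"translation":[-0.107,0.0135,0],"delta_rot":[0,0,0]},{"translation":[-0.105,0.0135,0],"delta_rot":[0,0,0]},{"translation":[0,0,0.1],"delta_rot":[0,0,0]},{"translation":[0,0,0.05],"delta_rot":[0,0,0]},{"translation":[0,0,0],"delta_rot":[0,0,0]}]'

```text
time_s: 25.6
ee_pos: [616.3, -103.0, 239.8]
tool_rot: [-2.217, -2.216, 0.006]
ft_force: [-0.2, -0.2, 0.1]
width: 64.3
grasp_force: 0.0
```

```bash
cat >> h.py <<'E'
def cyl(X,Y,parts):
    t=np.linspace(0,2*np.pi,24); return np.array([[X+r*np.cos(a),Y+r*np.sin(a),z] for r,z0,z1 in parts for z in (z0,z1) for a in t])
PL=[(18.5,3,25),(10,25,83),(14,83,168)]
def render(c,X,Y,parts):
    m=np.zeros((400,640),np.uint8)
    for q in parts:
        pts=np.array([proj(c,p) for p in cyl(X,Y,[q])])
        cv2.fillConvexPoly(m,cv2.convexHull((pts*16).round().astype(np.int32)),1,shift=4)
    return m>0
def fit(c,mask,x0,parts):
    from scipy.optimize import minimize
    f=lambda p:-(np.sum(render(c,*p,parts)&mask)/np.sum(render(c,*p,parts)|mask))
    r=minimize(f,x0,method="Nelder-Mead",options=dict(initial_simplex=np.array([x0,[x0[0]+8,x0[1]],[x0[0],x0[1]+8]],float)))
    return r.x.round(1),-r.fun
E
python3 - <<'E'
from h import *
go([619,-104,122])
for n in ("wrist","top","scene"):
    c=read_camera(n)
    for r in finder.masks_of(n,"plunger")[:1]: print(n,r["confidence"],fit(c,r["region"],[619,-105],PL))
    for r in finder.masks_of(n,"dish")[:1]:
        print("dish",fit(c,r["region"]|render(c,619,-105,PL),[622,-110],[(62,0,14)]))
print(pose()[0])
E
```

```text
TCP [ 616.3 -103.   239.8] shift mm [ -1.2   3.5 117.8] share [-0.0031  0.0088  0.2945]
toolx [0.001 1.    0.002] tooly [ 1.    -0.001 -0.007] z [-0.007  0.002 -1.   ]
wrist 0.74 (array([ 621.3, -101.8]), np.float64(0.9066251667407736))
dish (array([ 625.2, -111.2]), np.float64(0.9708972346334984))
dish (array([ 623.5, -111.2]), np.float64(0.6722350230414746))
scene 0.64 (array([ 619. , -103.1]), np.float64(0.865047233468286))
dish (array([ 618.8, -103.4]), np.float64(0.746919014084507))
[ 619.07044266 -103.96207426  244.91348012]
```

arm_command --deltas '[{"translation":[0.004,0.004,0.08],"delta_rot":[0,0,0]},{"translation":[0,0,0.08],"delta_rot":[0,0,0]},{"translation":[0,0,0.07],"delta_rot":[0,0,0]},{"translation":[0,0,0.04],"delta_rot":[0,0,0]},{"translation":[0,0,0.025],"delta_rot":[0,0,0]},{"translation":[0,0,0],"delta_rot":[0,0,0]},{"translation":[0,0,0],"delta_rot":[0,0,0]},{"translation":[0,0,0],"delta_rot":[0,0,0]}]'

```text
time_s: 27.05
ee_pos: [621.1, -102.7, 127.2]
tool_rot: [2.221, 2.219, 0.002]
ft_force: [0.8, 0.9, 0.5]
width: 64.0
grasp_force: 0.0
```

arm_command --deltas '[{"translation":[0,0,0],"delta_rot":[0,0,0]},{"translation":[0,0,0],"delta_rot":[0,0,0]},{"translation":[0,0,0],"delta_rot":[0,0,0]},{"translation":[0,0,0],"delta_rot":[0,0,0]},{"translation":[0,0,0],"delta_rot":[0,0,0]},{"translation":[0,0,0],"delta_rot":[0,0,0]},{"translation":[0,0,0],"delta_rot":[0,0,0]},{"translation":[0,0,0],"delta_rot":[0,0,0]}]' --jaw 1 --force 80

```text
time_s: 28.05
ee_pos: [620.7, -102.6, 126.4]
tool_rot: [2.222, 2.219, 0.001]
ft_force: [0.4, -0.5, 4.3]
width: 26.3
grasp_force: 79.1
```

Run:
```python
from h import *
go([591.9,108.5,345])
q=pose()[2];print(q["width"],q["grasp_force"],q["ft_force"])
```

```text
TCP [ 620.7 -102.6  126.4] shift mm [ 211.   -28.8 -218.7] share [ 0.5275 -0.0719 -0.5467]
toolx [ 0.001  1.    -0.   ] tooly [ 1.    -0.001  0.001] z [ 0.001 -0.    -1.   ]
26.33370438194927 79.09418821334839 [ 0.35151155 -0.47736917  4.26270104]
```

arm_command --deltas '[{"translation":[0,0,-0.11],"delta_rot":[0,0,0]},{"translation":[0,0,-0.14],"delta_rot":[0,0,0]},{"translation":[0,0,-0.14],"delta_rot":[0,0,0]},{"translation":[0,0,-0.13],"delta_rot":[0,0,0]},{"translation":[0.1,-0.014,0],"delta_rot":[0,0,0]},{"translation":[0.14,-0.02,0],"delta_rot":[0,0,0]},{"translation":[0.14,-0.02,0],"delta_rot":[0,0,0]},{"translation":[0.1,-0.014,0],"delta_rot":[0,0,0]}]'

```text
time_s: 29.05
ee_pos: [591.2, 91.8, 331.1]
tool_rot: [-2.219, -2.219, 0.005]
ft_force: [0.1, -0.4, -2.2]
width: 26.3
grasp_force: 79.3
```

Run:
```python
from h import *
for i in range(3): s=read_camera("scene")
go([591.9,108.5,316])
r=finder.masks_of("scene","plunger"); p=pose()[0]; print(pose()[2]["ft_force"])
if r:
    dz=p[2]-126.4; print(r[0]["confidence"],fit(s,r[0]["region"]&(np.arange(400)[:,None]>0),[591,108],[(18.5,3+dz,25+dz),(10,25+dz,83+dz),(14,83+dz,120+dz)]))
```

```text
TCP [591.5  91.5 331.3] shift mm [17.   0.5 15.3] share [0.0425 0.0012 0.0383]
toolx [-0.003  1.    -0.   ] tooly [ 1.     0.003 -0.005] z [-0.005 -0.    -1.   ]
[ 0.55958153 -0.79473853 -2.33457917]
0.6 (array([588. ,  97.1]), np.float64(0.7035623409669212))
```

arm_command --deltas '[{"translation":[0.0425,0.001,0],"delta_rot":[0,0,0]},{"translation":[0,0,0],"delta_rot":[0,0,0]},{"translation":[0,0,0.03],"delta_rot":[0,0,0]},{"translation":[0,0,0.02],"delta_rot":[0,0,0]},{"translation":[0,0,0.02],"delta_rot":[0,0,0]},{"translation":[0,0,0.02],"delta_rot":[0,0,0]},{"translation":[0,0,0.01],"delta_rot":[0,0,0]},{"translation":[0,0,0],"delta_rot":[0,0,0]}]'

```text
time_s: 30.25
ee_pos: [593.4, 106.8, 293.2]
tool_rot: [-2.222, -2.219, 0.0]
ft_force: [0.5, 0.4, -2.3]
width: 26.3
grasp_force: 79.3
```

arm_command --deltas '[{"translation":[0.002,-0.002,0.02],"delta_rot":[0,0,0]},{"translation":[0,0,0.03],"delta_rot":[0,0,0]},{"translation":[0,0,0.03],"delta_rot":[0,0,0]},{"translation":[0,0,0.03],"delta_rot":[0,0,0]},{"translation":[0,0,0.03],"delta_rot":[0,0,0]},{"translation":[0,0,0.03],"delta_rot":[0,0,0]},{"translation":[0,0,0.03],"delta_rot":[0,0,0]},{"translation":[0,0,0.03],"delta_rot":[0,0,0]}]'

```text
time_s: 31.25
ee_pos: [592.8, 107.4, 201.1]
tool_rot: [-2.223, -2.22, -0.0]
ft_force: [0.4, -0.1, 1.6]
width: 26.5
grasp_force: 79.6
```

arm_command --deltas '[{"translation":[0,0,0.02],"delta_rot":[0,0,0]},{"translation":[0,0,0.012],"delta_rot":[0,0,0]},{"translation":[0,0,0.008],"delta_rot":[0,0,0]},{"translation":[0,0,0.006],"delta_rot":[0,0,0]},{"translation":[0,0,0.005],"delta_rot":[0,0,0]},{"translation":[0,0,0],"delta_rot":[0,0,0]},{"translation":[0,0,0],"delta_rot":[0,0,0]},{"translation":[0,0,0],"delta_rot":[0,0,0]}]'

```text
time_s: 32.25
ee_pos: [592.5, 107.4, 181.4]
tool_rot: [-2.222, -2.22, 0.001]
ft_force: [-1.5, 0.6, 2.2]
width: 26.3
grasp_force: 80.0
```

arm_command --deltas '[{"translation":[0,0,0.008],"delta_rot":[0,0,0]},{"translation":[0,0,0.006],"delta_rot":[0,0,0]},{"translation":[0,0,0],"delta_rot":[0,0,0]},{"translation":[0,0,0],"delta_rot":[0,0,0]},{"translation":[0,0,0],"delta_rot":[0,0,0]},{"translation":[0,0,0],"delta_rot":[0,0,0]},{"translation":[0,0,0],"delta_rot":[0,0,0]},{"translation":[0,0,0],"delta_rot":[0,0,0]}]'

```text
time_s: 33.25
ee_pos: [593.6, 107.6, 181.4]
tool_rot: [2.222, 2.22, 0.002]
ft_force: [-6.8, -0.7, 19.8]
width: 26.5
grasp_force: 82.4
```

Bottomed at z 181.4 with about 20 N. Return the plunger to the dish.

arm_command --deltas '[{"translation":[0,0,-0.06],"delta_rot":[0,0,0]},{"translation":[0,0,-0.1],"delta_rot":[0,0,0]},{"translation":[0,0,-0.12],"delta_rot":[0,0,0]},{"translation":[0,0,-0.1],"delta_rot":[0,0,0]},{"translation":[-0.09,0.012,0],"delta_rot":[0,0,0]},{"translation":[-0.14,0.02,0],"delta_rot":[0,0,0]},{"translation":[-0.14,0.02,0],"delta_rot":[0,0,0]},{"translation":[-0.14,0.018,0],"delta_rot":[0,0,0]}]'

```text
time_s: 34.25
ee_pos: [620.5, -98.1, 326.7]
tool_rot: [-2.222, -2.22, 0.0]
ft_force: [0.6, -0.3, -2.1]
width: 26.5
grasp_force: 79.6
```

Run:
```python
from h import *
for i in range(3): s=read_camera("scene")
go([621.5,-105,127])
```

```text
TCP [620.3 -99.6 326.3] shift mm [ -5.5   1.5 199.3] share [-0.0137  0.0038  0.4983]
toolx [0.006 1.    0.   ] tooly [ 1.    -0.006 -0.002] z [-0.002  0.    -1.   ]
```

arm_command --deltas '[{"translation":[-0.012,0.003,0.1],"delta_rot":[0,0,0]},{"translation":[0,0,0.13],"delta_rot":[0,0,0]},{"translation":[0,0,0.12],"delta_rot":[0,0,0]},{"translation":[0,0,0.08],"delta_rot":[0,0,0]},{"translation":[0,0,0.04],"delta_rot":[0,0,0]},{"translation":[0,0,0.02],"delta_rot":[0,0,0]},{"translation":[0,0,0.006],"delta_rot":[0,0,0]},{"translation":[0,0,0.002],"delta_rot":[0,0,0]}]'

```text
time_s: 35.4
ee_pos: [623.0, -101.7, 130.2]
tool_rot: [2.221, 2.219, 0.002]
ft_force: [-0.3, 0.1, -1.9]
width: 26.3
grasp_force: 79.4
```

arm_command --deltas '[{"translation":[0,0,0],"delta_rot":[0,0,0]},{"translation":[0,0,0],"delta_rot":[0,0,0]},{"translation":[0,0,0],"delta_rot":[0,0,0]},{"translation":[0,0,0],"delta_rot":[0,0,0]},{"translation":[0,0,0],"delta_rot":[0,0,0]},{"translation":[0,0,0],"delta_rot":[0,0,0]},{"translation":[0,0,0],"delta_rot":[0,0,0]},{"translation":[0,0,0],"delta_rot":[0,0,0]}]'

```text
time_s: 36.4
ee_pos: [621.8, -101.5, 128.6]
tool_rot: [-2.223, -2.22, 0.0]
ft_force: [1.0, 0.2, -2.6]
width: 26.5
grasp_force: 79.4
```

arm_command --deltas '[{"translation":[0,0,0.004],"delta_rot":[0,0,0]},{"translation":[0,0,0.002],"delta_rot":[0,0,0]},{"translation":[0,0,0],"delta_rot":[0,0,0]},{"translation":[0,0,0],"delta_rot":[0,0,0]},{"translation":[0,0,0],"delta_rot":[0,0,0]},{"translation":[0,0,0],"delta_rot":[0,0,0]},{"translation":[0,0,0],"delta_rot":[0,0,0]},{"translation":[0,0,0],"delta_rot":[0,0,0]}]'

```text
time_s: 37.4
ee_pos: [621.8, -101.4, 126.4]
tool_rot: [2.223, 2.22, -0.0]
ft_force: [-0.4, -0.5, 0.4]
width: 26.8
grasp_force: 79.9
```

arm_command --deltas '[{"translation":[0,0,0],"delta_rot":[0,0,0]},{"translation":[0,0,0],"delta_rot":[0,0,0]},{"translation":[0,0,0],"delta_rot":[0,0,0]},{"translation":[0,0,0],"delta_rot":[0,0,0]},{"translation":[0,0,0],"delta_rot":[0,0,0]},{"translation":[0,0,-0.06],"delta_rot":[0,0,0]},{"translation":[0,0,-0.12],"delta_rot":[0,0,0]},{"translation":[0,0,-0.12],"delta_rot":[0,0,0]}]' --jaw -0.5 --force 40

```text
time_s: 38.4
ee_pos: [621.4, -101.3, 246.9]
tool_rot: [-2.222, -2.219, 0.001]
ft_force: [0.9, -0.1, -0.6]
width: 63.9
grasp_force: 0.0
```

Run:
```python
from h import *
s=read_camera("scene"); 
r=finder.masks_of("scene","plunger"); print(r[0]["confidence"],fit(s,r[0]["region"],[620,-102],PL))
c=read_camera("top"); whites(c)
go([435,-248,150])
```

```text
0.88 (array([ 622.6, -103.1]), np.float64(0.905440414507772))
white [416.8 231.8] 211 [17 17] [ 434.8 -248.7   50. ]
white [449.5 243.1] 214 [16 17] [ 404.5 -331.    50. ]
TCP [ 624.4 -102.1  251.2] shift mm [-145.8 -190.1   99.9] share [-0.3646 -0.4753  0.2497]
toolx [ 0.001  1.    -0.002] tooly [ 1.    -0.001  0.009] z [ 0.009 -0.002 -1.   ]
```

arm_command --deltas '[{"translation":[-0.073,-0.094,0],"delta_rot":[0,0,0]},{"translation":[-0.073,-0.094,0],"delta_rot":[0,0,0]},{"translation":[-0.073,-0.094,0],"delta_rot":[0,0,0]},{"translation":[-0.073,-0.094,0],"delta_rot":[0,0,0]},{"translation":[-0.073,-0.094,0],"delta_rot":[0,0,0]},{"translation":[0,0,0.12],"delta_rot":[0,0,0]},{"translation":[0,0,0.12],"delta_rot":[0,0,0]},{"translation":[0,0,0],"delta_rot":[0,0,0]}]'

```text
time_s: 39.55
ee_pos: [429.3, -244.1, 144.6]
tool_rot: [-2.214, -2.211, 0.003]
ft_force: [-0.9, 0.8, -1.0]
width: 63.9
grasp_force: 0.0
```

```bash
cat >> h.py <<'E'
def fb(n,guess):
    c=read_camera(n); best=None
    for r in finder.masks_of(n,"block0"):
        x,i=fit(c,r["region"],list(guess),[(22,4,46),(18,0,50)])
        if np.hypot(*(x-guess))<25 and (best is None or i>best[1]): best=(x,i,r["confidence"])
    print(n,best)
E
python3 - <<'E'
from h import *
fb("wrist",(435,-248)); fb("scene",(435,-248)); fb("top",(435,-248))
go([435,-248,23])
E
```

```text
wrist (array([ 436.7, -249.2]), np.float64(0.9754901960784313), 0.58)
scene (array([ 435.4, -250.1]), np.float64(0.9525862068965517), 0.79)
top (array([ 440.4, -244. ]), np.float64(0.5567010309278351), 0.53)
TCP [ 435.3 -248.2  152.6] shift mm [  0.6  -0.7 129.6] share [ 0.0014 -0.0018  0.324 ]
toolx [ 0.001  1.    -0.003] tooly [ 1.    -0.001  0.003] z [ 0.003 -0.003 -1.   ]
```

arm_command --deltas '[{"translation":[-0.002,0.002,0.08],"delta_rot":[0,0,0]},{"translation":[0,0,0.08],"delta_rot":[0,0,0]},{"translation":[0,0,0.07],"delta_rot":[0,0,0]},{"translation":[0,0,0.06],"delta_rot":[0,0,0]},{"translation":[0,0,0.032],"delta_rot":[0,0,0]},{"translation":[0,0,0],"delta_rot":[0,0,0]},{"translation":[0,0,0],"delta_rot":[0,0,0]},{"translation":[0,0,0],"delta_rot":[0,0,0]}]'

```text
time_s: 40.85
ee_pos: [435.4, -248.7, 22.7]
tool_rot: [2.221, 2.219, 0.001]
ft_force: [0.5, -0.0, -0.7]
width: 63.9
grasp_force: 0.0
```

arm_command --deltas '[{"translation":[0,0,0],"delta_rot":[0,0,0]},{"translation":[0,0,0],"delta_rot":[0,0,0]},{"translation":[0,0,0],"delta_rot":[0,0,0]},{"translation":[0,0,0],"delta_rot":[0,0,0]},{"translation":[0,0,0],"delta_rot":[0,0,0]},{"translation":[0,0,0],"delta_rot":[0,0,0]},{"translation":[0,0,0],"delta_rot":[0,0,0]},{"translation":[0,0,0],"delta_rot":[0,0,0]}]' --jaw 1

```text
time_s: 41.85
ee_pos: [435.2, -248.6, 22.4]
tool_rot: [2.222, 2.219, 0.0]
ft_force: [-0.1, 1.1, 6.3]
width: 43.1
grasp_force: 40.9
```

arm_command --deltas '[{"translation":[0,0,-0.1],"delta_rot":[0,0,0]},{"translation":[0,0,-0.14],"delta_rot":[0,0,0]},{"translation":[0,0,-0.14],"delta_rot":[0,0,0]},{"translation":[0,0,-0.13],"delta_rot":[0,0,0]},{"translation":[0.11,0.049,0],"delta_rot":[0,0,0]},{"translation":[0.128,0.057,0],"delta_rot":[0,0,0]},{"translation":[0.128,0.057,0],"delta_rot":[0,0,0]},{"translation":[0.128,0.057,0],"delta_rot":[0,0,0]}]'

```text
time_s: 42.85
ee_pos: [522.5, -48.8, 224.6]
tool_rot: [-2.222, -2.219, 0.001]
ft_force: [0.9, -0.5, -1.1]
width: 42.9
grasp_force: 41.1
```

Run:
```python
from h import *
for i in range(3): read_camera("top")
go([591.8,108.5,195]); print(pose()[2]["width"])
```

```text
TCP [522.5 -48.  224.4] shift mm [156.3  69.9  29.4] share [0.3907 0.1748 0.0735]
toolx [-0.004  1.     0.001] tooly [ 1.     0.004 -0.002] z [-0.002  0.001 -1.   ]
42.68975892589451
```

arm_command --deltas '[{"translation":[0.1,0.045,0],"delta_rot":[0,0,0]},{"translation":[0.1,0.045,0],"delta_rot":[0,0,0]},{"translation":[0.1,0.045,0],"delta_rot":[0,0,0]},{"translation":[0.09,0.04,0],"delta_rot":[0,0,0]},{"translation":[0,0,0.03],"delta_rot":[0,0,0]},{"translation":[0,0,0.03],"delta_rot":[0,0,0]},{"translation":[0,0,0.015],"delta_rot":[0,0,0]},{"translation":[0,0,0],"delta_rot":[0,0,0]}]'

```text
time_s: 44.0
ee_pos: [591.9, 104.2, 194.2]
tool_rot: [-2.223, -2.218, 0.003]
ft_force: [0.3, 0.2, -1.4]
width: 42.8
grasp_force: 41.2
```

Run:
```python
from h import *
for i in range(3): read_camera("top"); print(pose()[0].round(1))
go([591.8,108.5,182])
```

```text
[592.4 104.4 195. ]
[592.9 104.7 195.6]
[593.1 104.9 196. ]
TCP [593.1 104.9 196. ] shift mm [ 3.6 -1.4 14. ] share [ 0.0091 -0.0034  0.035 ]
toolx [ 0.002  1.    -0.   ] tooly [ 1.    -0.002  0.001] z [ 0.001 -0.    -1.   ]
```

arm_command --deltas '[{"translation":[0.009,-0.003,0],"delta_rot":[0,0,0]},{"translation":[0,0,0],"delta_rot":[0,0,0]},{"translation":[0,0,0],"delta_rot":[0,0,0]},{"translation":[0,0,0.015],"delta_rot":[0,0,0]},{"translation":[0,0,0.015],"delta_rot":[0,0,0]},{"translation":[0,0,0.012],"delta_rot":[0,0,0]},{"translation":[0,0,0],"delta_rot":[0,0,0]},{"translation":[0,0,0],"delta_rot":[0,0,0]}]'

```text
time_s: 45.15
ee_pos: [591.6, 109.0, 178.6]
tool_rot: [-2.223, -2.22, 0.0]
ft_force: [-0.3, -0.5, -2.2]
width: 43.0
grasp_force: 41.2
```

Run:
```python
from h import *
for i in range(2): read_camera("top"); q=pose()[2]; print(q["ee_pos"].round(1),q["ft_force"].round(1),q["wrist_torque"].round(2))
```

```text
[591.7 109.  178.8] [ 0.3  0.1 -1.1] [0.04 0.03 0.01]
[591.8 109.  178.9] [-0.6 -0.3 -0.6] [ 0.01 -0.04 -0.02]
```

In on the first try. Push to about 21 mm deep, release and lift.

arm_command --deltas '[{"translation":[0,0,0.01],"delta_rot":[0,0,0]},{"translation":[0,0,0.01],"delta_rot":[0,0,0]},{"translation":[0,0,0.01],"delta_rot":[0,0,0]},{"translation":[0,0,0.01],"delta_rot":[0,0,0]},{"translation":[0,0,0.002],"delta_rot":[0,0,0]},{"translation":[0,0,0],"delta_rot":[0,0,0]},{"translation":[0,0,0],"delta_rot":[0,0,0]},{"translation":[0,0,0],"delta_rot":[0,0,0]}]'

```text
time_s: 46.25
ee_pos: [591.6, 109.0, 161.7]
tool_rot: [-2.223, -2.22, 0.0]
ft_force: [0.3, 0.6, -0.8]
width: 42.8
grasp_force: 41.3
```

arm_command --deltas '[{"translation":[0,0,0],"delta_rot":[0,0,0]},{"translation":[0,0,0],"delta_rot":[0,0,0]},{"translation":[0,0,0],"delta_rot":[0,0,0]},{"translation":[0,0,0],"delta_rot":[0,0,0]},{"translation":[0,0,-0.05],"delta_rot":[0,0,0]},{"translation":[0,0,-0.1],"delta_rot":[0,0,0]},{"translation":[0,0,-0.1],"delta_rot":[0,0,0]},{"translation":[0,0,0],"delta_rot":[0,0,0]}]' --jaw -0.5

```text
time_s: 47.25
ee_pos: [595.0, 109.3, 268.9]
tool_rot: [2.217, 2.215, 0.014]
ft_force: [-0.5, 0.4, 0.6]
width: 64.3
grasp_force: 0.0
```

arm_command --deltas '[{"translation":[-0.107,0.015,0],"delta_rot":[0,0,0]},{"translation":[-0.107,0.015,0],"delta_rot":[0,0,0]},{"translation":[-0.107,0.015,0],"delta_rot":[0,0,0]},{"translation":[-0.107,0.015,0],"delta_rot":[0,0,0]},{"translation":[-0.1,0.015,0],"delta_rot":[0,0,0]},{"translation":[0,0,0],"delta_rot":[0,0,0]},{"translation":[0,0,0],"delta_rot":[0,0,0]},{"translation":[0,0,0],"delta_rot":[0,0,0]}]'

```text
time_s: 48.25
ee_pos: [621.2, -101.0, 261.7]
tool_rot: [-2.221, -2.221, -0.0]
ft_force: [-0.0, -0.1, -0.6]
width: 64.0
grasp_force: 0.0
```

Run:
```python
from h import *
for i in range(2): read_camera("top")
go([622,-102,125])
```

```text
TCP [ 621.3 -101.   261.8] shift mm [ -1.    0.7 136.8] share [-0.0025  0.0018  0.3421]
toolx [-0.001  1.     0.   ] tooly [ 1.     0.001 -0.   ] z [-0.  0. -1.]
```

arm_command --deltas '[{"translation":[-0.001,0.001,0.1],"delta_rot":[0,0,0]},{"translation":[0,0,0.1],"delta_rot":[0,0,0]},{"translation":[0,0,0.07],"delta_rot":[0,0,0]},{"translation":[0,0,0.04],"delta_rot":[0,0,0]},{"translation":[0,0,0.0285],"delta_rot":[0,0,0]},{"translation":[0,0,0],"delta_rot":[0,0,0]},{"translation":[0,0,0],"delta_rot":[0,0,0]},{"translation":[0,0,0],"delta_rot":[0,0,0]}]'

```text
time_s: 49.35
ee_pos: [622.7, -102.9, 127.9]
tool_rot: [2.221, 2.219, 0.002]
ft_force: [-0.2, 0.9, 0.0]
width: 63.7
grasp_force: 0.0
```

arm_command --deltas '[{"translation":[0,0,0],"delta_rot":[0,0,0]},{"translation":[0,0,0],"delta_rot":[0,0,0]},{"translation":[0,0,0],"delta_rot":[0,0,0]},{"translation":[0,0,0],"delta_rot":[0,0,0]},{"translation":[0,0,0],"delta_rot":[0,0,0]},{"translation":[0,0,0],"delta_rot":[0,0,0]},{"translation":[0,0,0],"delta_rot":[0,0,0]},{"translation":[0,0,0],"delta_rot":[0,0,0]}]' --jaw 1 --force 80

```text
time_s: 50.35
ee_pos: [622.3, -102.8, 127.0]
tool_rot: [2.222, 2.219, 0.001]
ft_force: [0.2, 1.1, 4.8]
width: 26.3
grasp_force: 79.1
```

arm_command --deltas '[{"translation":[0,0,-0.11],"delta_rot":[0,0,0]},{"translation":[0,0,-0.14],"delta_rot":[0,0,0]},{"translation":[0,0,-0.14],"delta_rot":[0,0,0]},{"translation":[0,0,-0.13],"delta_rot":[0,0,0]},{"translation":[0.1,-0.014,0],"delta_rot":[0,0,0]},{"translation":[0.145,-0.02,0],"delta_rot":[0,0,0]},{"translation":[0.145,-0.02,0],"delta_rot":[0,0,0]},{"translation":[0.135,-0.018,0],"delta_rot":[0,0,0]}]'

```text
time_s: 51.35
ee_pos: [591.4, 109.2, 331.7]
tool_rot: [-2.22, -2.218, 0.005]
ft_force: [1.0, -0.2, -1.8]
width: 26.5
grasp_force: 79.4
```

Run:
```python
from h import *
for i in range(5): s=read_camera("scene")
go([592.5,107.7,293]); print(pose()[2]["ft_force"])
```

```text
TCP [592.3 107.3 332.4] shift mm [ 0.5  0.3 39.4] share [0.0012 0.0008 0.0985]
toolx [ 0.     1.    -0.001] tooly [ 1.    -0.    -0.003] z [-0.003 -0.001 -1.   ]
[-0.54703474 -0.37169421 -2.18324986]
```

arm_command --deltas '[{"translation":[0,0,0.03],"delta_rot":[0,0,0]},{"translation":[0,0,0.025],"delta_rot":[0,0,0]},{"translation":[0,0,0.025],"delta_rot":[0,0,0]},{"translation":[0,0,0.03],"delta_rot":[0,0,0]},{"translation":[0,0,0.03],"delta_rot":[0,0,0]},{"translation":[0,0,0.03],"delta_rot":[0,0,0]},{"translation":[0,0,0.03],"delta_rot":[0,0,0]},{"translation":[0,0,0.03],"delta_rot":[0,0,0]}]'

```text
time_s: 52.6
ee_pos: [593.4, 107.3, 242.0]
tool_rot: [2.222, 2.22, 0.0]
ft_force: [1.0, -0.6, 2.0]
width: 26.3
grasp_force: 79.8
```

arm_command --deltas '[{"translation":[0,0,0.012],"delta_rot":[0,0,0]},{"translation":[0,0,0.01],"delta_rot":[0,0,0]},{"translation":[0,0,0.008],"delta_rot":[0,0,0]},{"translation":[0,0,0.005],"delta_rot":[0,0,0]},{"translation":[0,0,0.004],"delta_rot":[0,0,0]},{"translation":[0,0,0],"delta_rot":[0,0,0]},{"translation":[0,0,0],"delta_rot":[0,0,0]},{"translation":[0,0,0],"delta_rot":[0,0,0]}]'

```text
time_s: 53.6
ee_pos: [593.9, 107.6, 232.0]
tool_rot: [2.221, 2.219, 0.003]
ft_force: [-5.2, -0.8, 15.7]
width: 26.2
grasp_force: 81.6
```

Block 2 is seated. Plunger back to the dish.

arm_command --deltas '[{"translation":[0,0,-0.08],"delta_rot":[0,0,0]},{"translation":[0,0,-0.1],"delta_rot":[0,0,0]},{"translation":[0,0,-0.07],"delta_rot":[0,0,0]},{"translation":[-0.09,0.012,0],"delta_rot":[0,0,0]},{"translation":[-0.14,0.02,0],"delta_rot":[0,0,0]},{"translation":[-0.14,0.02,0],"delta_rot":[0,0,0]},{"translation":[-0.14,0.018,0],"delta_rot":[0,0,0]},{"translation":[-0.017,0.003,0.06],"delta_rot":[0,0,0]}]'

```text
time_s: 54.6
ee_pos: [623.6, -107.6, 304.3]
tool_rot: [2.225, 2.212, 0.003]
ft_force: [0.5, 0.8, -2.1]
width: 26.5
grasp_force: 79.5
```

Run:
```python
from h import *
for i in range(5): s=read_camera("scene")
go([622,-104.5,127.2]); print(pose()[2]["ft_force"])
```

```text
TCP [ 622.1 -102.5  302.6] shift mm [-2.200e+00  1.000e-01  1.754e+02] share [-5.500e-03  2.000e-04  4.385e-01]
toolx [0.    1.    0.001] tooly [ 1.    -0.    -0.001] z [-0.001  0.001 -1.   ]
[ 0.17915064 -0.13220107 -2.62542935]
```

arm_command --deltas '[{"translation":[-0.005,0,0.1],"delta_rot":[0,0,0]},{"translation":[0,0,0.12],"delta_rot":[0,0,0]},{"translation":[0,0,0.1],"delta_rot":[0,0,0]},{"translation":[0,0,0.07],"delta_rot":[0,0,0]},{"translation":[0,0,0.03],"delta_rot":[0,0,0]},{"translation":[0,0,0.014],"delta_rot":[0,0,0]},{"translation":[0,0,0.004],"delta_rot":[0,0,0]},{"translation":[0,0,0],"delta_rot":[0,0,0]}]'

```text
time_s: 55.85
ee_pos: [623.2, -105.6, 129.2]
tool_rot: [2.221, 2.219, 0.002]
ft_force: [-0.2, 0.4, -1.7]
width: 26.4
grasp_force: 79.4
```

arm_command --deltas '[{"translation":[0,0,0],"delta_rot":[0,0,0]},{"translation":[0,0,0],"delta_rot":[0,0,0]},{"translation":[0,0,0],"delta_rot":[0,0,0]},{"translation":[0,0,0],"delta_rot":[0,0,0]},{"translation":[0,0,0],"delta_rot":[0,0,0]},{"translation":[0,0,0],"delta_rot":[0,0,0]},{"translation":[0,0,0],"delta_rot":[0,0,0]},{"translation":[0,0,0],"delta_rot":[0,0,0]}]'

```text
time_s: 56.85
ee_pos: [622.2, -105.4, 127.6]
tool_rot: [2.223, 2.22, 0.0]
ft_force: [0.7, -0.2, -1.4]
width: 26.5
grasp_force: 79.4
```

arm_command --deltas '[{"translation":[0,0,0.002],"delta_rot":[0,0,0]},{"translation":[0,0,0.001],"delta_rot":[0,0,0]},{"translation":[0,0,0],"delta_rot":[0,0,0]},{"translation":[0,0,0],"delta_rot":[0,0,0]},{"translation":[0,0,0],"delta_rot":[0,0,0]},{"translation":[0,0,0],"delta_rot":[0,0,0]},{"translation":[0,0,0],"delta_rot":[0,0,0]},{"translation":[0,0,0],"delta_rot":[0,0,0]}]'

```text
time_s: 57.85
ee_pos: [622.4, -105.5, 127.0]
tool_rot: [2.222, 2.22, 0.0]
ft_force: [-1.4, 0.7, 5.7]
width: 26.5
grasp_force: 80.2
```

arm_command --deltas '[{"translation":[0,0,0],"delta_rot":[0,0,0]},{"translation":[0,0,0],"delta_rot":[0,0,0]},{"translation":[0,0,0],"delta_rot":[0,0,0]},{"translation":[0,0,0],"delta_rot":[0,0,0]},{"translation":[0,0,0],"delta_rot":[0,0,0]},{"translation":[0,0,-0.06],"delta_rot":[0,0,0]},{"translation":[0,0,-0.12],"delta_rot":[0,0,0]},{"translation":[0,0,-0.12],"delta_rot":[0,0,0]}]' --jaw -0.5 --force 40

```text
time_s: 58.85
ee_pos: [621.8, -105.4, 247.1]
tool_rot: [-2.222, -2.219, 0.001]
ft_force: [-0.2, -1.0, -0.8]
width: 64.1
grasp_force: 0.0
```

Run:
```python
from h import *
s=read_camera("scene"); 
r=finder.masks_of("scene","plunger"); print(r[0]["confidence"],fit(s,r[0]["region"],[620,-102],PL))
c=read_camera("top"); whites(c); fb("scene",(405,-331))
go([406,-332,150])
```

```text
0.61 (array([ 620.7, -105.3]), np.float64(0.8605898123324397))
white [449.4 243.1] 215 [16 17] [ 404.4 -330.9   50. ]
scene (array([ 405.1, -333.1]), np.float64(0.9408284023668639), 0.84)
TCP [ 622.  -105.4  246.2] shift mm [-226.9 -215.7   96.3] share [-0.5672 -0.5393  0.2406]
toolx [0.001 1.    0.   ] tooly [ 1.    -0.001 -0.   ] z [-0.  0. -1.]
```

arm_command --deltas '[{"translation":[-0.0945,-0.09,0],"delta_rot":[0,0,0]},{"translation":[-0.0945,-0.09,0],"delta_rot":[0,0,0]},{"translation":[-0.0945,-0.09,0],"delta_rot":[0,0,0]},{"translation":[-0.0945,-0.09,0],"delta_rot":[0,0,0]},{"translation":[-0.0945,-0.09,0],"delta_rot":[0,0,0]},{"translation":[-0.0945,-0.09,0.05],"delta_rot":[0,0,0]},{"translation":[0,0,0.12],"delta_rot":[0,0,0]},{"translation":[0,0,0.07],"delta_rot":[0,0,0]}]'

```text
time_s: 60.1
ee_pos: [402.9, -330.4, 145.7]
tool_rot: [-2.22, -2.213, -0.0]
ft_force: [0.0, 0.0, -0.8]
width: 64.0
grasp_force: 0.0
```

Run:
```python
from h import *
for i in range(3): read_camera("top")
fb("wrist",(405,-332))
go([405,-332,23])
```

```text
wrist (array([ 406.2, -331.6]), np.float64(0.9418335901386748), 0.66)
TCP [ 406.1 -331.9  150.5] shift mm [-1.000e-01 -1.000e+00  1.275e+02] share [-2.000e-04 -2.600e-03  3.187e-01]
toolx [0.001 1.    0.   ] tooly [ 1.    -0.001 -0.   ] z [-0.  0. -1.]
```

arm_command --deltas '[{"translation":[0,0,0.08],"delta_rot":[0,0,0]},{"translation":[0,0,0.08],"delta_rot":[0,0,0]},{"translation":[0,0,0.07],"delta_rot":[0,0,0]},{"translation":[0,0,0.06],"delta_rot":[0,0,0]},{"translation":[0,0,0.027],"delta_rot":[0,0,0]},{"translation":[0,0,0],"delta_rot":[0,0,0]},{"translation":[0,0,0],"delta_rot":[0,0,0]},{"translation":[0,0,0],"delta_rot":[0,0,0]}]'

```text
time_s: 61.35
ee_pos: [406.8, -332.9, 24.9]
tool_rot: [2.221, 2.219, -0.0]
ft_force: [0.9, -0.3, -0.5]
width: 63.7
grasp_force: 0.0
```

arm_command --deltas '[{"translation":[0,0,0],"delta_rot":[0,0,0]},{"translation":[0,0,0],"delta_rot":[0,0,0]},{"translation":[0,0,0],"delta_rot":[0,0,0]},{"translation":[0,0,0],"delta_rot":[0,0,0]},{"translation":[0,0,0],"delta_rot":[0,0,0]},{"translation":[0,0,0],"delta_rot":[0,0,0]},{"translation":[0,0,0],"delta_rot":[0,0,0]},{"translation":[0,0,0],"delta_rot":[0,0,0]}]' --jaw 1

```text
time_s: 62.35
ee_pos: [406.6, -332.7, 24.5]
tool_rot: [2.222, 2.219, -0.0]
ft_force: [-0.0, -0.1, 6.3]
width: 42.9
grasp_force: 41.1
```

arm_command --deltas '[{"translation":[0,0,-0.1],"delta_rot":[0,0,0]},{"translation":[0,0,-0.14],"delta_rot":[0,0,0]},{"translation":[0,0,-0.14],"delta_rot":[0,0,0]},{"translation":[0,0,-0.12],"delta_rot":[0,0,0]},{"translation":[0.1,0.042,0],"delta_rot":[0,0,0]},{"translation":[0.125,0.053,0],"delta_rot":[0,0,0]},{"translation":[0.125,0.053,0],"delta_rot":[0,0,0]},{"translation":[0.125,0.053,0],"delta_rot":[0,0,0]}]'

```text
time_s: 63.35
ee_pos: [486.3, -140.3, 222.7]
tool_rot: [-2.222, -2.219, 0.001]
ft_force: [0.7, -1.1, -0.9]
width: 42.7
grasp_force: 41.0
```

Run:
```python
from h import *
for i in range(4): read_camera("top")
go([591.8,108.7,195]); print(pose()[2]["width"])
```

```text
TCP [ 486.1 -141.   222.7] shift mm [249.5 106.1  27.5] share [0.6238 0.2653 0.0688]
toolx [-0.002  1.     0.   ] tooly [ 1.     0.002 -0.002] z [-0.002  0.    -1.   ]
42.916075832950085
```

arm_command --deltas '[{"translation":[0.124,0.053,0],"delta_rot":[0,0,0]},{"translation":[0.124,0.053,0],"delta_rot":[0,0,0]},{"translation":[0.124,0.053,0],"delta_rot":[0,0,0]},{"translation":[0.124,0.053,0],"delta_rot":[0,0,0]},{"translation":[0.124,0.053,0],"delta_rot":[0,0,0]},{"translation":[0,0,0.035],"delta_rot":[0,0,0]},{"translation":[0,0,0.025],"delta_rot":[0,0,0]},{"translation":[0,0,0],"delta_rot":[0,0,0]}]'

```text
time_s: 64.55
ee_pos: [591.2, 103.8, 197.4]
tool_rot: [-2.223, -2.216, 0.006]
ft_force: [-0.2, -0.1, -2.3]
width: 42.5
grasp_force: 41.1
```

Run:
```python
from h import *
for i in range(8): read_camera("top")
go([591.8,108.2,184])
```

```text
TCP [593.1 105.5 200.3] shift mm [ 2.6 -1.3 16.3] share [ 0.0066 -0.0033  0.0406]
toolx [0.001 1.    0.   ] tooly [ 1.    -0.001  0.001] z [ 0.001  0.    -1.   ]
```

arm_command --deltas '[{"translation":[0.006,-0.003,0],"delta_rot":[0,0,0]},{"translation":[0,0,0],"delta_rot":[0,0,0]},{"translation":[0,0,0],"delta_rot":[0,0,0]},{"translation":[0,0,0.018],"delta_rot":[0,0,0]},{"translation":[0,0,0.015],"delta_rot":[0,0,0]},{"translation":[0,0,0.015],"delta_rot":[0,0,0]},{"translation":[0,0,0],"delta_rot":[0,0,0]},{"translation":[0,0,0],"delta_rot":[0,0,0]}]'

```text
time_s: 65.95
ee_pos: [591.6, 108.2, 180.4]
tool_rot: [-2.222, -2.22, 0.0]
ft_force: [-0.3, 0.7, -1.2]
width: 42.9
grasp_force: 41.0
```

Run:
```python
from h import *
for i in range(2): read_camera("top"); q=pose()[2]; print(q["ee_pos"].round(1),q["ft_force"].round(1),q["wrist_torque"].round(2))
```

```text
[591.7 108.3 180.6] [ 0.8  0.6 -0.6] [ 0.   -0.06 -0.01]
[591.7 108.2 180.7] [-0.2  0.5  0.1] [0.02 0.   0.03]
```

Entered. Push down about 17 mm, release, then fetch the plunger.

arm_command --deltas '[{"translation":[0,0,0.01],"delta_rot":[0,0,0]},{"translation":[0,0,0.01],"delta_rot":[0,0,0]},{"translation":[0,0,0.01],"delta_rot":[0,0,0]},{"translation":[0,0,0.01],"delta_rot":[0,0,0]},{"translation":[0,0,0.002],"delta_rot":[0,0,0]},{"translation":[0,0,0],"delta_rot":[0,0,0]},{"translation":[0,0,0],"delta_rot":[0,0,0]},{"translation":[0,0,0],"delta_rot":[0,0,0]}]'

```text
time_s: 67.05
ee_pos: [591.5, 108.2, 163.3]
tool_rot: [-2.223, -2.22, 0.0]
ft_force: [0.8, -0.6, -0.3]
width: 42.8
grasp_force: 41.2
```

arm_command --deltas '[{"translation":[0,0,0],"delta_rot":[0,0,0]},{"translation":[0,0,0],"delta_rot":[0,0,0]},{"translation":[0,0,0],"delta_rot":[0,0,0]},{"translation":[0,0,0],"delta_rot":[0,0,0]},{"translation":[0,0,-0.05],"delta_rot":[0,0,0]},{"translation":[0,0,-0.1],"delta_rot":[0,0,0]},{"translation":[0,0,-0.1],"delta_rot":[0,0,0]},{"translation":[0,0,0],"delta_rot":[0,0,0]}]' --jaw -0.5

```text
time_s: 68.05
ee_pos: [595.0, 108.5, 270.7]
tool_rot: [2.217, 2.215, 0.014]
ft_force: [0.1, -0.1, 0.0]
width: 63.9
grasp_force: 0.0
```

arm_command --deltas '[{"translation":[-0.107,0.015,0],"delta_rot":[0,0,0]},{"translation":[-0.107,0.015,0],"delta_rot":[0,0,0]},{"translation":[-0.107,0.015,0],"delta_rot":[0,0,0]},{"translation":[-0.107,0.015,0],"delta_rot":[0,0,0]},{"translation":[-0.106,0.015,0],"delta_rot":[0,0,0]},{"translation":[0,0,0],"delta_rot":[0,0,0]},{"translation":[0,0,0],"delta_rot":[0,0,0]},{"translation":[0,0,0],"delta_rot":[0,0,0]}]'

```text
time_s: 69.05
ee_pos: [621.2, -104.2, 263.5]
tool_rot: [-2.221, -2.221, -0.0]
ft_force: [0.3, 0.0, 0.7]
width: 64.2
grasp_force: 0.0
```

Run:
```python
from h import *
for i in range(2): read_camera("top")
go([622,-105.4,126.5])
```

```text
TCP [ 621.3 -104.2  263.7] shift mm [ -1.3   0.7 137.2] share [-0.0031  0.0017  0.3429]
toolx [-0.001  1.     0.   ] tooly [ 1.     0.001 -0.   ] z [-0.  0. -1.]
```

arm_command --deltas '[{"translation":[-0.002,0.001,0.1],"delta_rot":[0,0,0]},{"translation":[0,0,0.1],"delta_rot":[0,0,0]},{"translation":[0,0,0.07],"delta_rot":[0,0,0]},{"translation":[0,0,0.04],"delta_rot":[0,0,0]},{"translation":[0,0,0.033],"delta_rot":[0,0,0]},{"translation":[0,0,0],"delta_rot":[0,0,0]},{"translation":[0,0,0],"delta_rot":[0,0,0]},{"translation":[0,0,0],"delta_rot":[0,0,0]}]'

```text
time_s: 70.15
ee_pos: [622.8, -106.5, 127.9]
tool_rot: [2.221, 2.219, 0.002]
ft_force: [-0.2, -0.3, -0.3]
width: 64.1
grasp_force: 0.0
```

arm_command --deltas '[{"translation":[0,0,0],"delta_rot":[0,0,0]},{"translation":[0,0,0],"delta_rot":[0,0,0]},{"translation":[0,0,0],"delta_rot":[0,0,0]},{"translation":[0,0,0],"delta_rot":[0,0,0]},{"translation":[0,0,0],"delta_rot":[0,0,0]},{"translation":[0,0,0],"delta_rot":[0,0,0]},{"translation":[0,0,0],"delta_rot":[0,0,0]},{"translation":[0,0,0],"delta_rot":[0,0,0]}]' --jaw 1 --force 80

```text
time_s: 71.15
ee_pos: [622.3, -106.4, 127.0]
tool_rot: [2.222, 2.219, 0.001]
ft_force: [0.6, -0.6, 4.2]
width: 26.1
grasp_force: 78.7
```

arm_command --deltas '[{"translation":[0,0,-0.11],"delta_rot":[0,0,0]},{"translation":[0,0,-0.14],"delta_rot":[0,0,0]},{"translation":[0,0,-0.14],"delta_rot":[0,0,0]},{"translation":[0,0,-0.13],"delta_rot":[0,0,0]},{"translation":[0.104,-0.014,0],"delta_rot":[0,0,0]},{"translation":[0.145,-0.02,0],"delta_rot":[0,0,0]},{"translation":[0.145,-0.02,0],"delta_rot":[0,0,0]},{"translation":[0.138,-0.018,0],"delta_rot":[0,0,0]}]'

```text
time_s: 72.15
ee_pos: [591.2, 108.2, 331.5]
tool_rot: [-2.22, -2.217, 0.006]
ft_force: [0.6, 0.4, -3.2]
width: 26.6
grasp_force: 79.3
```

Run:
```python
from h import *
for i in range(5): s=read_camera("scene")
go([592.5,107.7,282]); print(pose()[2]["ft_force"])
```

```text
TCP [592.2 106.5 332.3] shift mm [ 1.3  0.5 50.3] share [0.0033 0.0013 0.1258]
toolx [ 0.     1.    -0.001] tooly [ 1.    -0.    -0.004] z [-0.004 -0.001 -1.   ]
[ 0.0718032  -0.83373374 -2.94705658]
```

arm_command --deltas '[{"translation":[0.003,0,0.025],"delta_rot":[0,0,0]},{"translation":[0,0,0.025],"delta_rot":[0,0,0]},{"translation":[0,0,0.025],"delta_rot":[0,0,0]},{"translation":[0,0,0.025],"delta_rot":[0,0,0]},{"translation":[0,0,0.015],"delta_rot":[0,0,0]},{"translation":[0,0,0.01],"delta_rot":[0,0,0]},{"translation":[0,0,0.01],"delta_rot":[0,0,0]},{"translation":[0,0,0.005],"delta_rot":[0,0,0]}]'

```text
time_s: 73.4
ee_pos: [593.7, 107.8, 282.0]
tool_rot: [2.221, 2.219, 0.002]
ft_force: [-3.8, -0.8, 12.8]
width: 26.3
grasp_force: 80.8
```

arm_command --deltas '[{"translation":[0,0,0.004],"delta_rot":[0,0,0]},{"translation":[0,0,0],"delta_rot":[0,0,0]},{"translation":[0,0,0],"delta_rot":[0,0,0]},{"translation":[0,0,0],"delta_rot":[0,0,0]},{"translation":[0,0,0],"delta_rot":[0,0,0]},{"translation":[0,0,0],"delta_rot":[0,0,0]},{"translation":[0,0,0],"delta_rot":[0,0,0]},{"translation":[0,0,0],"delta_rot":[0,0,0]}]'

```text
time_s: 74.4
ee_pos: [593.8, 107.8, 282.0]
tool_rot: [2.221, 2.219, 0.003]
ft_force: [-4.2, -1.6, 13.1]
width: 26.7
grasp_force: 81.1
```

The stack is fully seated at z 282.0 with about 15 N. Return the plunger for the last time.

arm_command --deltas '[{"translation":[0,0,-0.06],"delta_rot":[0,0,0]},{"translation":[0,0,-0.08],"delta_rot":[0,0,0]},{"translation":[-0.09,0.012,0],"delta_rot":[0,0,0]},{"translation":[-0.14,0.02,0],"delta_rot":[0,0,0]},{"translation":[-0.14,0.02,0],"delta_rot":[0,0,0]},{"translation":[-0.14,0.018,0],"delta_rot":[0,0,0]},{"translation":[-0.017,0.003,0.06],"delta_rot":[0,0,0]},{"translation":[0,0,0],"delta_rot":[0,0,0]}]'

```text
time_s: 75.4
ee_pos: [620.6, -103.3, 305.6]
tool_rot: [-2.22, -2.214, 0.004]
ft_force: [-0.4, 0.6, -2.4]
width: 26.6
grasp_force: 79.2
```

Run:
```python
from h import *
for i in range(4): s=read_camera("scene")
go([622.5,-106,127.2])
```

```text
TCP [ 622.7 -102.   310. ] shift mm [ -4.   -0.5 182.8] share [-0.0101 -0.0013  0.4569]
toolx [-0.  1. -0.] tooly [1.    0.    0.002] z [ 0.002  0.    -1.   ]
```

arm_command --deltas '[{"translation":[-0.01,0,0.1],"delta_rot":[0,0,0]},{"translation":[0,0,0.12],"delta_rot":[0,0,0]},{"translation":[0,0,0.1],"delta_rot":[0,0,0]},{"translation":[0,0,0.07],"delta_rot":[0,0,0]},{"translation":[0,0,0.04],"delta_rot":[0,0,0]},{"translation":[0,0,0.02],"delta_rot":[0,0,0]},{"translation":[0,0,0.005],"delta_rot":[0,0,0]},{"translation":[0,0,0],"delta_rot":[0,0,0]}]'

```text
time_s: 76.6
ee_pos: [623.2, -107.2, 128.2]
tool_rot: [2.221, 2.219, 0.002]
ft_force: [0.5, 0.6, -1.9]
width: 26.1
grasp_force: 79.3
```

arm_command --deltas '[{"translation":[0,0,0],"delta_rot":[0,0,0]},{"translation":[0,0,0],"delta_rot":[0,0,0]},{"translation":[0,0,0],"delta_rot":[0,0,0]},{"translation":[0,0,0],"delta_rot":[0,0,0]},{"translation":[0,0,0],"delta_rot":[0,0,0]},{"translation":[0,0,0],"delta_rot":[0,0,0]},{"translation":[0,0,0],"delta_rot":[0,0,0]},{"translation":[0,0,0],"delta_rot":[0,0,0]}]'

```text
time_s: 77.6
ee_pos: [622.3, -107.1, 127.1]
tool_rot: [2.222, 2.22, 0.0]
ft_force: [-0.5, 0.8, -0.2]
width: 26.2
grasp_force: 79.3
```

arm_command --deltas '[{"translation":[0,0,0],"delta_rot":[0,0,0]},{"translation":[0,0,0],"delta_rot":[0,0,0]},{"translation":[0,0,0],"delta_rot":[0,0,0]},{"translation":[0,0,0],"delta_rot":[0,0,0]},{"translation":[0,0,-0.06],"delta_rot":[0,0,0]},{"translation":[0,0,-0.12],"delta_rot":[0,0,0]},{"translation":[0,0,-0.14],"delta_rot":[0,0,0]},{"translation":[0,0,-0.12],"delta_rot":[0,0,0]}]' --jaw -0.5 --force 60

```text
time_s: 78.6
ee_pos: [622.4, -107.1, 305.3]
tool_rot: [2.222, 2.219, 0.001]
ft_force: [0.3, -0.5, 0.4]
width: 64.2
grasp_force: 0.0
```

arm_command --deltas '[{"translation":[0.13,-0.032,0],"delta_rot":[0,0,0]},{"translation":[0.13,-0.032,0],"delta_rot":[0,0,0]},{"translation":[0.13,-0.032,0],"delta_rot":[0,0,0]},{"translation":[0.13,-0.032,0],"delta_rot":[0,0,0]},{"translation":[0.13,-0.032,0],"delta_rot":[0,0,0]},{"translation":[0.13,-0.032,0],"delta_rot":[0,0,0]},{"translation":[0.13,-0.032,0],"delta_rot":[0,0,0]},{"translation":[0.13,-0.032,0],"delta_rot":[0,0,0]}]' --jaw 0

```text
time_s: 79.6
ee_pos: [519.6, 310.7, 303.0]
tool_rot: [2.222, 2.22, 0.001]
ft_force: [1.2, 0.8, -0.9]
width: 42.4
grasp_force: 0.0
```

arm_command --deltas '[{"translation":[0,0,0],"delta_rot":[0,0,-0.0273]},{"translation":[0,0,0],"delta_rot":[0,0,-0.0273]},{"translation":[0,0,0],"delta_rot":[0,0,-0.0273]},{"translation":[0,0,0],"delta_rot":[0,0,-0.0273]},{"translation":[0,0,0],"delta_rot":[0,0,-0.0273]},{"translation":[0,0,0],"delta_rot":[0,0,-0.0273]},{"translation":[0,0,0],"delta_rot":[0,0,-0.0273]},{"translation":[0,0,0],"delta_rot":[0,0,-0.0273]}]'

```text
time_s: 80.6
ee_pos: [520.2, 309.1, 302.8]
tool_rot: [-0.304, -3.127, 0.0]
ft_force: [0.2, 0.3, 0.1]
width: 42.9
grasp_force: 0.0
```

arm_command --deltas '[{"translation":[0,0,0],"delta_rot":[0,0,-0.0273]},{"translation":[0,0,0],"delta_rot":[0,0,-0.0273]},{"translation":[0,0,0],"delta_rot":[0,0,0]},{"translation":[0,0,0],"delta_rot":[0,0,0]},{"translation":[0,0,0],"delta_rot":[0,0,0]},{"translation":[0,0,0],"delta_rot":[0,0,0]},{"translation":[0,0,0],"delta_rot":[0,0,0]},{"translation":[0,0,0],"delta_rot":[0,0,0]}]'

```text
time_s: 81.6
ee_pos: [520.2, 309.1, 302.8]
tool_rot: [0.225, -3.134, 0.0]
ft_force: [0.0, 0.2, -0.2]
width: 42.5
grasp_force: 0.0
```

Run:
```python
from h import *
go([516.5,321,203])
s=read_camera("scene"); w=read_camera("wrist")
r=finder.masks_of("scene","plunger"); print(r[0]["confidence"],fit(s,r[0]["region"],[620,-102],PL))
cv2.imwrite("pics/fin1.png",np.vstack([cv2.resize(w["color"][:,:,::-1],(480,300)),cv2.resize(s["color"][:,:,::-1],(480,300))]))
```

```text
TCP [520.2 309.1 302.8] shift mm [ 2.  12.3 99.8] share [0.005  0.0308 0.2496]
toolx [-0.99  -0.143  0.   ] tooly [-0.143  0.99  -0.   ] z [-0. -0. -1.]
0.57 (array([ 622.5, -107.9]), np.float64(0.8677462887989204))
```

View pics/fin1.png

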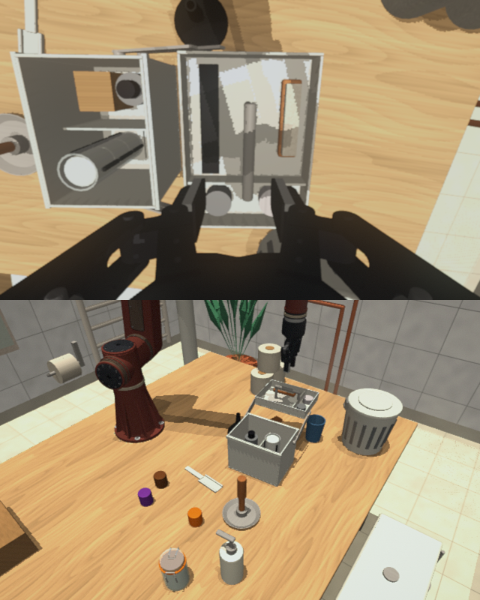

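The picture shows the blocks flush in the tube, the plunger upright in the dish, and the handle about 11 px right of centre, which matches the computed 12 mm. Grip the handle.

arm_command --deltas '[{"translation":[0.004,0.031,0],"delta_rot":[0,0,0]},{"translation":[0,0,0.07],"delta_rot":[0,0,0]},{"translation":[0,0,0.07],"delta_rot":[0,0,0]},{"translation":[0,0,0.06],"delta_rot":[0,0,0]},{"translation":[0,0,0.03],"delta_rot":[0,0,0]},{"translation":[0,0,0.018],"delta_rot":[0,0,0]},{"translation":[0,0,0],"delta_rot":[0,0,0]},{"translation":[0,0,0],"delta_rot":[0,0,0]}]'

```text
time_s: 82.75
ee_pos: [517.6, 321.5, 204.9]
tool_rot: [-0.225, 3.132, 0.001]
ft_force: [0.0, -0.5, 0.6]
width: 42.6
grasp_force: 0.0
```

arm_command --deltas '[{"translation":[0,0,0],"delta_rot":[0,0,0]},{"translation":[0,0,0],"delta_rot":[0,0,0]},{"translation":[0,0,0],"delta_rot":[0,0,0]},{"translation":[0,0,0],"delta_rot":[0,0,0]},{"translation":[0,0,0],"delta_rot":[0,0,0]},{"translation":[0,0,0],"delta_rot":[0,0,0]},{"translation":[0,0,0],"delta_rot":[0,0,0]},{"translation":[0,0,0],"delta_rot":[0,0,0]}]' --jaw 1

```text
time_s: 83.75
ee_pos: [517.6, 319.7, 204.6]
tool_rot: [-0.224, 3.133, -0.004]
ft_force: [-0.1, -5.4, 3.5]
width: 9.9
grasp_force: 58.5
```

arm_command --deltas '[{"translation":[0,-0.0122,-0.0228],"delta_rot":[0,0,0]},{"translation":[0,-0.0143,-0.0216],"delta_rot":[0,0,0]},{"translation":[0,-0.0163,-0.0201],"delta_rot":[0,0,0]},{"translation":[0,-0.0181,-0.0185],"delta_rot":[0,0,0]},{"translation":[0,-0.0198,-0.0167],"delta_rot":[0,0,0]},{"translation":[0,-0.0213,-0.0148],"delta_rot":[0,0,0]},{"translation":[0,-0.0225,-0.0127],"delta_rot":[0,0,0]},{"translation":[0,-0.0236,-0.0105],"delta_rot":[0,0,0]}]'

```text
time_s: 84.75
ee_pos: [525.0, 262.6, 259.8]
tool_rot: [0.225, -3.133, -0.002]
ft_force: [-0.8, 2.4, -0.2]
width: 9.7
grasp_force: 59.1
```

arm_command --deltas '[{"translation":[0,-0.0245,-0.0083],"delta_rot":[0,0,0]},{"translation":[0,-0.0252,-0.0059],"delta_rot":[0,0,0]},{"translation":[0,-0.0256,-0.0035],"delta_rot":[0,0,0]},{"translation":[0,-0.0259,-0.0011],"delta_rot":[0,0,0]},{"translation":[0,-0.0259,0.0013],"delta_rot":[0,0,0]},{"translation":[0,-0.0256,0.0038],"delta_rot":[0,0,0]},{"translation":[0,-0.0251,0.0062],"delta_rot":[0,0,0]},{"translation":[0,-0.0245,0.0085],"delta_rot":[0,0,0]}]'

```text
time_s: 85.75
ee_pos: [536.0, 179.4, 259.9]
tool_rot: [0.225, -3.131, 0.008]
ft_force: [-7.6, -4.2, 6.4]
width: 9.6
grasp_force: 59.8
```

arm_command --deltas '[{"translation":[0,-0.0235,0.0107],"delta_rot":[0,0,0]},{"translation":[0,-0.0224,0.0129],"delta_rot":[0,0,0]},{"translation":[0,-0.0211,0.015],"delta_rot":[0,0,0]},{"translation":[0,-0.0196,0.0169],"delta_rot":[0,0,0]},{"translation":[0,-0.0179,0.0187],"delta_rot":[0,0,0]},{"translation":[0,-0.0161,0.0203],"delta_rot":[0,0,0]},{"translation":[0,-0.0141,0.0217],"delta_rot":[0,0,0]},{"translation":[0,-0.012,0.0229],"delta_rot":[0,0,0]}]'

```text
time_s: 86.75
ee_pos: [543.7, 121.7, 203.9]
tool_rot: [0.224, -3.128, 0.005]
ft_force: [-18.0, 1.3, 35.1]
width: 9.8
grasp_force: 62.6
```

arm_command --deltas '[{"translation":[0,0,0],"delta_rot":[0,0,0]},{"translation":[0,0,0],"delta_rot":[0,0,0]},{"translation":[0,0,0],"delta_rot":[0,0,0]},{"translation":[0,0,0],"delta_rot":[0,0,0]},{"translation":[0,0,0],"delta_rot":[0,0,0]},{"translation":[0,0,0],"delta_rot":[0,0,0]},{"translation":[0,0,0],"delta_rot":[0,0,0]},{"translation":[0,0,0],"delta_rot":[0,0,0]}]'

```text
time_s: 87.75
ee_pos: [543.5, 121.8, 204.4]
tool_rot: [0.225, -3.128, 0.007]
ft_force: [-8.6, -3.5, 11.9]
width: 10.0
grasp_force: 60.3
```

Shut (it was at z 203 at the start). Release, lift clear, and check.

arm_command --deltas '[{"translation":[0,0,0],"delta_rot":[0,0,0]},{"translation":[0,0,0],"delta_rot":[0,0,0]},{"translation":[0,0,0],"delta_rot":[0,0,0]},{"translation":[0,0,0],"delta_rot":[0,0,0]},{"translation":[0,0,-0.04],"delta_rot":[0,0,0]},{"translation":[0,0,-0.1],"delta_rot":[0,0,0]},{"translation":[0,0,-0.12],"delta_rot":[0,0,0]},{"translation":[0,0,-0.12],"delta_rot":[0,0,0]}]' --jaw 0

```text
time_s: 88.75
ee_pos: [545.3, 124.4, 357.4]
tool_rot: [-0.225, 3.132, -0.0]
ft_force: [-0.3, 1.0, 0.1]
width: 42.8
grasp_force: 0.0
```

arm_command --deltas '[{"translation":[0,0,0],"delta_rot":[0,0,0]},{"translation":[0,0,0],"delta_rot":[0,0,0]},{"translation":[0,0,0],"delta_rot":[0,0,0]},{"translation":[0,0,0],"delta_rot":[0,0,0]},{"translation":[0,0,0],"delta_rot":[0,0,0]},{"translation":[0,0,0],"delta_rot":[0,0,0]},{"translation":[0,0,0],"delta_rot":[0,0,0]},{"translation":[0,0,0],"delta_rot":[0,0,0]}]'

```text
time_s: 89.75
ee_pos: [545.3, 124.3, 354.7]
tool_rot: [-0.225, 3.133, -0.0]
ft_force: [0.1, 0.3, 0.5]
width: 42.6
grasp_force: 0.0
```

Run:
```python
from h import *
s=read_camera("scene")
r=finder.masks_of("scene","plunger"); print(r[0]["confidence"],fit(s,r[0]["region"],[620,-102],PL))
a=s["color"][80:400,150:460,::-1]; b=cv2.imread("pics/scene0.png")[80:400,150:460]
q=(slice(60,170),slice(145,260))
cv2.imwrite("pics/fin2.png",np.hstack([cv2.resize(a[q],(390,373)),cv2.resize(b[q],(390,373))]))
print(pose()[0])
```

```text
0.79 (array([ 622.5, -107.9]), np.float64(0.8663967611336032))
[545.33243    124.31697696 354.72693805]
```

View pics/fin2.png

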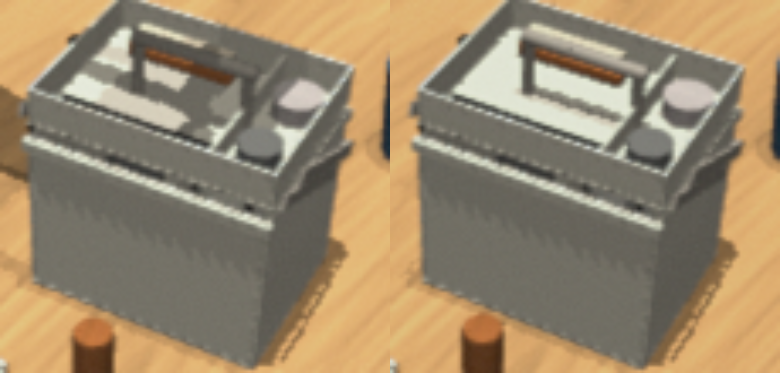

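The tray is shut exactly as at the start, and the plunger stands in the dish. Handing in.

```bash
python3 -c "
from workcell import job_done
print(job_done())"
```

```text
the job is handed in; nothing more can be done
None
```

I handed the job in at about 90 s: all three white blocks are pressed down in the tube with no gaps, the plunger stands upright in the dish and the tray is shut; the hand-in returned no verdict.

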